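# Fit a straightener roller and hold the oil bottle to its pin

### The job

Fit the new roller over the bare pin of the wire straightener, fully down on its brass washer, and let it go. Then bring the oil to it: draw the oil bottle out of its slanted holder, tip it over until its spout points clearly below level, and hold the tip of the spout a finger's breadth or two above the top of that same pin, in line with its middle, the bottle touching nothing but the gripper. Finish while still holding the bottle tipped there, and leave the other loose things where they lie.

Things in the scene. Friction and masses are not known exactly. Their poses are not given: they have to be found in the camera images.
- new_roller: new roller: bright metal with a V groove round it and a bronze bush, 41 mm across, 26.5 mm high, 16 mm bore right through; 90 to 130 g. It stands on a face on the table (table top z = -6 mm) among other round things. Origin: centre of its underside, z up the bore. Rims at top and bottom are 41 mm wide
- straightener: wire straightener fixed on the table: plate 200x150x12 mm. Origin: centre of its underside, x along its two roller rows. Three pins in the row at y=-45 mm (x=-66, 0, 66): two carry capped rollers 41 mm across (with caps 49 mm high), one is bare, which one varies. Other row: rollers at x=-33, 33, y=40 mm, capped at 57 mm height, on a green slide backed off. Wire guides at x=-94, 94, y=-12, 34 mm high
- fitted_roller_0: one of the two rollers already fitted on the straightener's other pins, fixed: 41 mm across, 26.5 mm high, with a washer and cap screw 8 mm high on top. Origin: centre of its underside
- fitted_roller_1: one of the two rollers already fitted on the straightener's other pins, fixed: 41 mm across, 26.5 mm high, with a washer and cap screw 8 mm high on top. Origin: centre of its underside
- thrust_washer: brass washer, 22 mm across, 2 mm thick, lying on the plate round the bare pin. Origin: on the pin's axis at the plate's top; z up the pin. A seated roller's underside is 2 mm above it. A roller on this pin has 25 mm free beside it along the row, 44 mm to the other row
- pin_top (a point): centre of the top of the bare pin: upright steel, 12 mm diameter, its last 2 mm tapered to 9 mm, top 36.5 mm above the plate; it stands 8 mm out of a seated roller
- bottle_holder: grey steel bracket fixed on the table: base plate 92x64 mm and a round cup leaning 40 degrees from vertical towards the bracket's own +x (47 mm inside, 52 mm outside, 36 mm deep; cheeks 39 mm high). Origin: underside at the table, z up. The bottle stands loosely in the cup and is drawn out along the cup's slanted axis; clear after 40 mm
- oiler: oil bottle: white round body 43 mm across, straight from 3 to 72 mm above its foot, shoulder to 96 mm, thin red spout to 152 mm; 100 to 180 g. Origin: centre of its foot, z along the bottle to the spout. It leans in the holder, its lowest 33 mm in the cup; take the bare body 47 to 70 mm above the foot across its width, fingers about square to the bottle, from above or slanted
- spout_tip (a point): end of the bottle's thin red spout, on the bottle's axis 152 mm from its foot
- tape_roll: bystander, leave it: black roll of tape lying flat, 55 mm across, 19 mm high. Origin: centre of its underside
- feed_wheel_b: bystander, leave it: black knurled feed wheel (a plain disc) lying flat, 47 mm across, 12 mm high. Origin: centre of its underside
- hex_key_5: bystander, leave it: small L-shaped black hex key lying flat, 83x32x5 mm. Origin: centre of its underside
- spanner_13: bystander, leave it: steel open-ended spanner lying flat, 162x29x8 mm. Origin: centre of its underside

How it is judged:
On the way, in this order (a step that is already met when the one before it is completed fails the run):
1. the new roller is fully down on the bare pin and let go (horizontal distance between new_roller and thrust_washer below 0.004 m and z of new_roller in the frame of thrust_washer between -0.002 and 0.005 m and angle between new_roller's own z axis and vertical below 0.1 rad and contact force between new_roller and the fingers below 0.3 N), for 0.2 s.
2. the oil bottle is drawn clear of its holder, held in the fingers (contact force between oiler and bottle_holder below 0.2 N and distance between oiler and bottle_holder above 0.08 m and contact force between oiler and the fingers above 1 N), for 0.2 s.
At the end, for the whole second after the job is handed in: the roller is seated on the washer (4 mm off the axis, 3 mm off the washer at most), untouched; the bottle is at rest in the fingers, touching nothing else, its axis over 100 degrees from upright, the spout tip under 15 mm beside the pin axis and 4 to 50 mm above its top (all of step 1 and angle between oiler's own z axis and vertical above 1.745 rad and horizontal distance between spout_tip and pin_top below 0.015 m and z of spout_tip in the frame of pin_top between 0.004 and 0.05 m and contact force between oiler and the fingers above 1 N and contact force between new_roller and the arm below 0.3 N and contact force between oiler and straightener below 0.2 N and contact force between oiler and fitted_roller_0 below 0.2 N and contact force between oiler and fitted_roller_1 below 0.2 N and contact force between oiler and new_roller below 0.2 N and contact force between oiler and bottle_holder below 0.2 N and linear speed of oiler below 0.02 m/s); the arm keeps its last pose, push and grip.
It fails at once if a bystander on the table is pushed more than 3 cm from its place (distance of any of tape_roll, feed_wheel_b, hex_key_5, spanner_13 from where it was at the start of the episode above 0.03 m).
It also fails if it takes over 54 s, if anything falls off the work surface, if the arm or the gripper's body presses on something with over 40 N, if the wrist force passes 120 N, or if a joint passes its speed limit or range.

### The arm

A 6-joint arm with a two-finger parallel gripper is mounted at the origin on the work surface; the furniture and walls round the work are solid. World frame = base frame: x ahead of the robot, y to its left, z up, the work surface at z = 0. Lengths are in m, angles in rad, forces in N, time in s.
With the tool pointing down it reaches from about 0.275 to 0.75 m from the base axis. Payload 10.2 kg.
Tool frame: the origin (TCP) lies midway between the tips of the shut fingers; the grasp point (between the pads) lies 19 mm behind it (robot.tcp_to_grasp is the distance from the TCP to the grasp point, in m); x points along the fingers, y is the direction in which the jaws open and shut, and the axes are right-handed (so a half turn about x gives the same grasp; the last joint's range is limited). The gripper opens to 88 mm and grips with 3 to 60 N. Pads are 18 mm wide; open, the fingers measure 123 mm over their backs; the gripper's body (75 mm by 187 mm) begins 45 mm behind the grasp point.
Start: joints at [1.089, 0.313, 1.498, -0, 1.331, -0.223], TCP at [0.134, 0.508, 0.239] pointing down, gripper open.
Joint ranges: [-2.94, 2.94], [-0.97, 2.17], [0.19, 2.56], [-1.23, 4.37], [0.02, 3.11], [-2.88, 2.88]. Speed limits (rad/s): [2.39, 2.39, 3.01, 3.14, 3.14, 3.14].

### API

Orientations are given as [roll, pitch, yaw] about the fixed x, y, z axes, in that order (R = Rz(yaw) Ry(pitch) Rx(roll)).
In Python, from plant import robot, imaging gives the robot as it stands.
- The arm moves only by the tool drive_tool, never from a script. Its argument "steps" is a list of rows, each an object of numbers: "tx", "ty", "tz": the shift along the tool's x, y, z in mm; "yaw": the turn about the tool's x in rad; "fingers": the closure, from 0 (fully open) to 1 (shut). A call has 1 to 10 rows; each row is the pose to reach, as a shift and turn from the pose commanded when the call began, along the tool's axes at that moment; what a row does not reach only later rows make up. A row lasts 1/12 s, in which the tool goes at most 41.7 mm and 7.16 degrees, less where a joint would pass 70% of its speed; a pose out of reach is approached as far as the arm can. A call with a gripper value outside its range is refused whole. The fingers move at their own pace and stop on an object; "squeeze" is the grip in N (left out, the last holds). Time passes only in rows, so rows that repeat a pose let the fingers close. It gives the time, the measured TCP pose, the force and the opening at its end, in the units of the state.
- robot.get_state(): the state, without advancing time (a new reading comes with each control period).
- imaging.get_image(name): name is "scene" or "top" or "wrist"; returns a dict with "frame" (420x560x3 uint8, blue, green, red), "fx", "fy", "cx", "cy" (pixels), "R" (3x3) and "t" (3): a world point X has camera coordinates R X + t; the wrist camera has in their place "hand_eye" (4x4, takes a point from camera to tool coordinates, whose origin is the TCP and whose axes are the tool frame's). Camera axes: x right, y down, z forward; pixel columns grow to the right and rows downward; lengths in m; the calibration is good to about 2 mm. A picture is of the moment at which its call begins: read the wrist's pose just before it. There is no depth.
- robot.close_job(): hands the job in, once; it reports no verdict.
The state is a dict: "time_s": time; "q": joint angles; "qd": joint speeds; "effort": joint torques, N m; "tcp_pos": TCP position; "orientation": TCP orientation; "force": force on the tool from outside, world axes, zero at the start; "moment": the same for the moment, N m; "width": finger opening in m.
Only numpy, scipy, OpenCV 4.12 (cv2) and the standard library are available. Lean on these libraries where they do the work, as an engineer would, in place of code of your own. Each camera call takes 0.05 s, during which the arm holds its last target.

## Working session

There is one attempt and no reset: what is moved stays moved. The work goes in short steps, Python scripts to look and compute and a tool call to move; the robot and the scene stay as the last step left them, time stands still between calls to the robot, and variables do not carry over. Pictures are saved under pics/ and viewed, and the job is handed in when it is done.

Besides the shell and the picture viewer there is one more tool, called after ">>>" by a JSON object that holds its "method" and its "body", one argument or row to a line. drive_tool: Moves the arm, as the interface text tells. Its arguments: {"type":"object","properties":{"steps":{"type":"array","items":{"type":"object","properties":{"tx":{"type":"number"},"ty":{"type":"number"},"tz":{"type":"number"},"yaw":{"type":"number"},"fingers":{"type":"number"}}}},"squeeze":{"type":"number"}},"required":["steps"]}

```bash
ls; mkdir -p pics; python3 - <<'E'
from plant import robot, imaging
import cv2,numpy as np
s=robot.get_state();print(s)
for n in ["scene","top","wrist"]:
    d=imaging.get_image(n);cv2.imwrite(f"pics/{n}0.png",d["frame"]);print(n,{k:v for k,v in d.items() if k!="frame"})
    np.savez(f"pics/{n}0.npz",**d)
print(robot.tcp_to_grasp)
E
```

```text
pics
{'time_s': 0.0, 'q': array([ 1.08857924e+00,  3.13439910e-01,  1.49842651e+00,  1.68983728e-05,
        1.33099494e+00, -2.23369702e-01]), 'qd': array([ 0.00027951,  0.00266716,  0.00178632, -0.00087493,  0.00045535,
       -0.00085103]), 'effort': array([-4.54400270e-04, -4.02212906e+01, -2.52272218e+01,  6.94772392e-02,
        3.52860906e-02, -1.10977817e-04]), 'tcp_pos': array([0.13425972, 0.5072922 , 0.23817021]), 'orientation': array([-1.80709953,  1.56952751, -2.06595093]), 'force': array([-0.32594787, -0.87363407, -0.39159168]), 'moment': array([-0.01979981,  0.01415193,  0.00664829]), 'width': 0.08792969023537758}
scene {'fx': 539.1021179369793, 'fy': 539.1021179369793, 'cx': 274.69483459365506, 'cy': 213.2194053618295, 'R': array([[ 0.72183699, -0.69193128,  0.01350798],
       [-0.48779802, -0.52253268, -0.69929443],
       [ 0.49092205,  0.49818742, -0.71470612]]), 't': array([-0.20647702,  0.45367392,  0.81982358])}
top {'fx': 484.8094250638234, 'fy': 484.8094250638234, 'cx': 287.8848305634876, 'cy': 205.60993216774492, 'R': array([[-0.03066345, -0.99912423,  0.0284699 ],
       [-0.9922849 ,  0.02700563, -0.12100156],
       [ 0.12012674, -0.03196057, -0.99224397]]), 't': array([0.24168568, 0.51530717, 0.94569444])}
wrist {'fx': 358.8206229984739, 'fy': 358.8206229984739, 'cx': 283.2807781543766, 'cy': 213.9732401273718, 'hand_eye': array([[ 9.39495676e-04, -2.75324318e-01,  9.61350944e-01,
        -1.46421620e-01],
       [ 9.99997567e-01,  2.17729426e-03, -3.53701564e-04,
         6.56694012e-04],
       [-1.99576125e-03,  9.61348937e-01,  2.75325694e-01,
        -7.08343284e-02],
       [ 0.00000000e+00,  0.00000000e+00,  0.00000000e+00,
         1.00000000e+00]])}
0.0187
```

View pics/scene0.png

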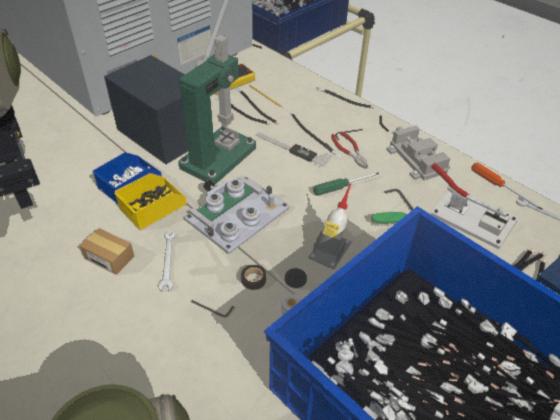

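View pics/top0.png

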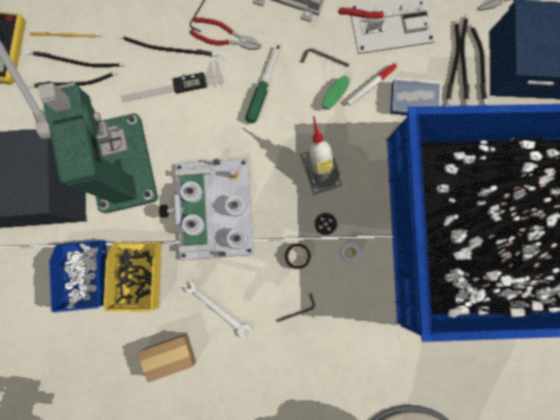

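View pics/wrist0.png

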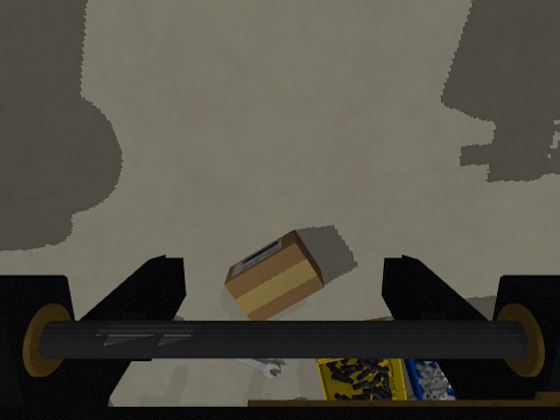

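```bash
cat > h.py <<'E'
import numpy as np,cv2
def load(n): return dict(np.load(f"pics/{n}.npz"))
def ray(d,u,v):
    c=np.array([(u-d["cx"])/d["fx"],(v-d["cy"])/d["fy"],1.0]);o=-d["R"].T@d["t"];return o,d["R"].T@c
def onz(d,u,v,z):
    o,r=ray(d,u,v);return o+r*(z-o[2])/r[2]
def proj(d,X):
    c=d["R"]@np.asarray(X,float)+d["t"];return np.array([d["fx"]*c[0]/c[2]+d["cx"],d["fy"]*c[1]/c[2]+d["cy"]])
def tri(obs):
    A=np.zeros((3,3));b=np.zeros(3)
    for d,u,v in obs:
        o,r=ray(d,u,v);r/=np.linalg.norm(r);P=np.eye(3)-np.outer(r,r);A+=P;b+=P@o
    X=np.linalg.solve(A,b);return X,[proj(d,X)-(u,v) for d,u,v in obs]
E
python3 - <<'E'
from h import *
t=load("top0")["frame"];s=load("scene0")["frame"]
a=cv2.resize(t[100:280,150:400],None,fx=3.2,fy=3.2,interpolation=cv2.INTER_CUBIC)
b=cv2.resize(s[150:330,170:380],None,fx=3.3,fy=3.3,interpolation=cv2.INTER_CUBIC)
cv2.imwrite("pics/tz.png",cv2.convertScaleAbs(a,alpha=1.3));cv2.imwrite("pics/sz.png",cv2.convertScaleAbs(b,alpha=1.3))
E
```

```text
(no output)
```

View pics/tz.png

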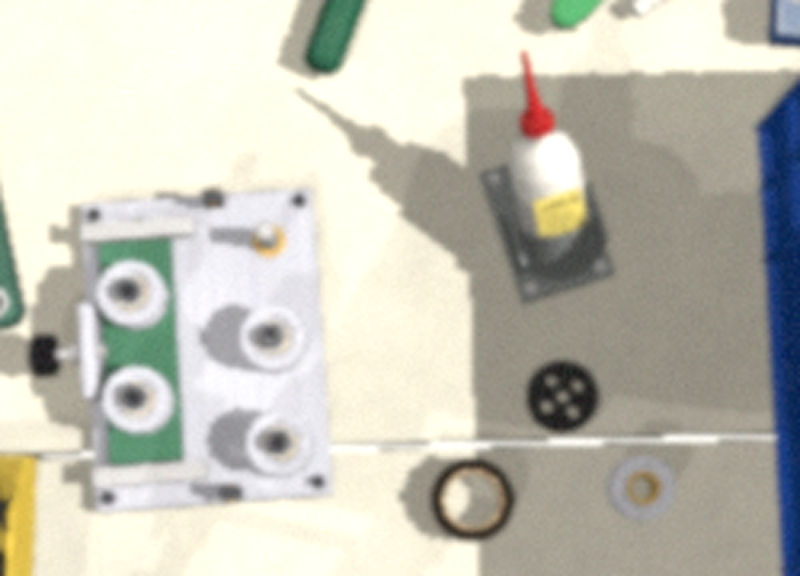

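View pics/sz.png

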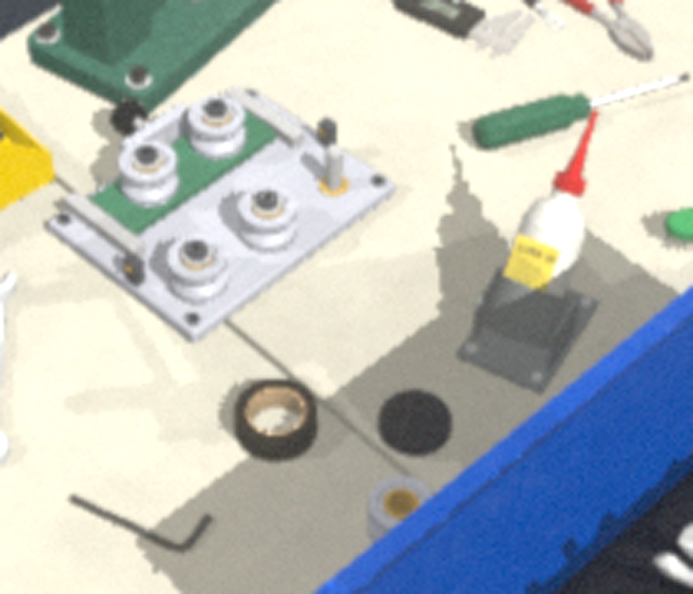

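```bash
python3 - <<'E'
from h import *
t=load("top0");s=load("scene0")
T=lambda x,y:(x/3.2+150-.35,y/3.2+100-.35)
S=lambda x,y:(x/3.3+170-.35,y/3.3+150-.35)
f=lambda v:np.round(np.array(v)*1000,1)
print("roller top",f(onz(t,*T(642,487),.0205)),"scene",f(onz(s,*S(403,501),.0205)))
print("tri",tri([(t,*T(642,487)),(s,*S(403,501))]))
print("pin",f(onz(t,*T(265,229),.0425)), "scene",f(onz(s,*S(333,152),.0425)))
print("washer",f(onz(t,*T(268,241),.008)),"scene",f(onz(s,*S(333,186),.008)))
for n,p,q in [("cap1",(270,332),(267,199)),("cap2",(277,441),(197,249))]:
    print(n,f(onz(t,*T(*p),.043)),f(onz(s,*S(*q),.043)))
print("far caps",f(onz(t,*T(128,289),.051)),f(onz(t,*T(133,397),.051)),f(onz(s,*S(216,109),.051)),f(onz(s,*S(147,155),.051)))
print("plate corners",[f(onz(t,*T(*p),.006)) for p in [(315,190),(330,492),(80,207),(97,508)]])
print("spout tip",tri([(t,*T(524,53)),(s,*S(594,115))]))
print("red base",tri([(t,*T(537,125)),(s,*S(571,185))]))
print("holder corners top z-3",[f(onz(t,*T(*p),-.003)) for p in [(484,173),(525,301),(612,272)]],[f(onz(s,*S(*p),-.003)) for p in [(459,355),(540,392),(598,300)]])
for n,p in [("tape",(472,499)),("wheel",(563,396))]: print(n,f(onz(t,*T(*p),.006)))
print("bin wall edge top",f(onz(t,*T(760,130),.1)),f(onz(t,*T(785,570),.1)))
E
```

```text
roller top [426.1 104.1  20.5] scene [431.5 103.2  20.5]
tri (array([0.42788123, 0.10306202, 0.02369216]), [array([ 0.70008085, -0.93723979]), array([-1.17535245,  0.15863991])])
pin [592.2 335.2  42.5] scene [593.2 335.1  42.5]
washer [591.1 336.2   8. ] scene [594.  335.5   8. ]
cap1 [527.5 333.2  43. ] [528.  331.8  43. ]
cap2 [460.3 330.1  43. ] [462.9 328.8  43. ]
far caps [555.3 418.7  51. ] [489.  416.1  51. ] [556.6 417.5  51. ] [490.9 414.3  51. ]
plate corners [array([624.2, 305.5,   6. ]), array([429.2, 300.1,   6. ]), array([616.7, 456.7,   6. ]), array([423.6, 446.6,   6. ])]
spout tip (array([0.67361919, 0.17783662, 0.13294554]), [array([ 0.18868401, -0.25471526]), array([-0.26412587,  0.06719865])])
red base (array([0.64184427, 0.16731608, 0.09810516]), [array([ 0.78690278, -1.04062247]), array([-1.1310013,  0.2549511])])
holder corners top z-3 [array([634.9, 195. ,  -3. ]), array([549.3, 171.1,  -3. ]), array([566.9, 113.5,  -3. ])] [array([553.5, 171.3,  -3. ]), array([569.4, 113.7,  -3. ]), array([658.1, 140. ,  -3. ])]
tape [422.1 210.3   6. ]
wheel [485.9 149.8   6. ]
bin wall edge top [633.2  36.5 100. ] [374.6  36.4 100. ]
```

```bash
cat >> h.py <<'E'
def Rm(o):
    from scipy.spatial.transform import Rotation
    return Rotation.from_euler("xyz",o).as_matrix()
def delta(s,target):  # world target tcp -> tool mm
    return np.round(Rm(s["orientation"]).T@(np.array(target)-s["tcp_pos"])*1000,1)
E
python3 - <<'E'
from h import *
from plant import robot
s=robot.get_state();R=Rm(s["orientation"]);print(np.round(R,3))
# desired tool y along +x or -x : yaw angles
for n,d in [("+x",[1,0,0]),("-x",[-1,0,0]),("+y",[0,1,0]),("-y",[0,-1,0])]:
    l=R.T@np.array(d);print(n,np.arctan2(l[2],l[1]))
print(delta(s,[.4285,.1037,.12]))
E
```

```text
[[-0.     0.256  0.967]
 [-0.001  0.967 -0.256]
 [-1.    -0.001 -0.   ]]
+x 1.311969500585749
-x -1.8296231530040443
+y -0.25882720159854933
-y 2.882765451991244
[ 118.5 -314.8  387.8]
```

>>> {"method": "drive_tool", "body": {
  "steps": [
    {"tx": 40, "ty": -315, "tz": 388, "yaw": 1.312, "fingers": 0},
    {"tx": 60, "ty": -315, "tz": 388, "yaw": 1.312, "fingers": 0},
    {"tx": 100, "ty": -315, "tz": 388, "yaw": 1.312, "fingers": 0},
    {"tx": 118, "ty": -315, "tz": 388, "yaw": 1.312},
    {"tx": 118, "ty": -315, "tz": 388, "yaw": 1.312},
    {"tx": 118, "ty": -315, "tz": 388, "yaw": 1.312},
    {"tx": 118, "ty": -315, "tz": 388, "yaw": 1.312},
    {"tx": 118, "ty": -315, "tz": 388, "yaw": 1.312},
    {"tx": 118, "ty": -315, "tz": 388, "yaw": 1.312},
    {"tx": 118, "ty": -315, "tz": 388, "yaw": 1.312}
  ]
}}

```text
$.steps[3]: bad value
```

>>> {"method": "drive_tool", "body": {
  "steps": [
    {"fingers": 0},
    {"fingers": 0}
  ]
}}

```text
$.steps[0]: bad value
```

>>> {"method": "drive_tool", "body": {
  "steps": [
    {"tx": 40, "ty": -315, "tz": 388, "yaw": 1.312, "fingers": 0},
    {"tx": 60, "ty": -315, "tz": 388, "yaw": 1.312, "fingers": 0},
    {"tx": 100, "ty": -315, "tz": 388, "yaw": 1.312, "fingers": 0},
    {"tx": 118, "ty": -315, "tz": 388, "yaw": 1.312, "fingers": 0},
    {"tx": 118, "ty": -315, "tz": 388, "yaw": 1.312, "fingers": 0},
    {"tx": 118, "ty": -315, "tz": 388, "yaw": 1.312, "fingers": 0},
    {"tx": 118, "ty": -315, "tz": 388, "yaw": 1.312, "fingers": 0},
    {"tx": 118, "ty": -315, "tz": 388, "yaw": 1.312, "fingers": 0},
    {"tx": 118, "ty": -315, "tz": 388, "yaw": 1.312, "fingers": 0},
    {"tx": 118, "ty": -315, "tz": 388, "yaw": 1.312, "fingers": 0}
  ]
}}

```text
time_s: 0.98
tcp_pos: [0.3739, 0.1781, 0.1456]
orientation: [1.852, 1.571, 0.337]
force: [1.3, 0.8, 0.1]
width: 0.0878
```

```bash
cat > d.py <<'E'
from h import *
from plant import robot
import sys
s=robot.get_state();R=Rm(s["orientation"])
tgt=[float(a)/1000 for a in sys.argv[1:4]]
print("t",s["time_s"],"tcp",np.round(s["tcp_pos"]*1000,1),"x-axis",np.round(R[:,0],3),"q",np.round(s["q"],3),"F",np.round(s["force"],1),"w",s["width"])
print("delta",delta(s,tgt))
a=np.radians(float(sys.argv[4]));l=R.T@np.array([np.cos(a),np.sin(a),0]);print("yaw",np.arctan2(l[2],l[1]))
E
python3 d.py 428.5 103.7 120 0
```

```text
t 0.9833 tcp [373.9 178.1 145.6] x-axis [ 0.  0. -1.] q [0.16  0.179 1.938 0.    1.024 0.104] F [1.3 0.8 0.1] w 0.08784687674850082
delta [25.6 50.4 77.4]
yaw 0.05568327152580713
```

>>> {"method": "drive_tool", "body": {
  "steps": [
    {"tx": 26, "ty": 50, "tz": 77, "yaw": 0.056, "fingers": 0},
    {"tx": 26, "ty": 50, "tz": 77, "yaw": 0.056, "fingers": 0},
    {"tx": 26, "ty": 50, "tz": 77, "yaw": 0.056, "fingers": 0},
    {"tx": 26, "ty": 50, "tz": 77, "yaw": 0.056, "fingers": 0},
    {"tx": 26, "ty": 50, "tz": 77, "yaw": 0.056, "fingers": 0}
  ]
}}

```text
time_s: 1.4
tcp_pos: [0.4275, 0.1064, 0.1198]
orientation: [-1.799, 1.57, 2.918]
force: [-0.7, -0.1, -0.3]
width: 0.088
```

```bash
python3 d.py 428.5 103.7 120 0; python3 - <<'E'
from plant import robot, imaging
import cv2,numpy as np
for n in ["wrist","top"]:
    s=robot.get_state()
    d=imaging.get_image(n);cv2.imwrite(f"pics/{n}1.png",d["frame"])
    np.savez(f"pics/{n}1.npz",tcp=s["tcp_pos"],ori=s["orientation"],**d)
E
```

```text
t 1.4 tcp [427.5 106.4 119.8] x-axis [-0.001  0.    -1.   ] q [-0.023  0.274  1.895  0.     0.973 -0.028] F [-0.7 -0.1 -0.3] w 0.08803269700557523
delta [-0.2  1.   2.8]
yaw 0.005097512372415953
```

View pics/wrist1.png

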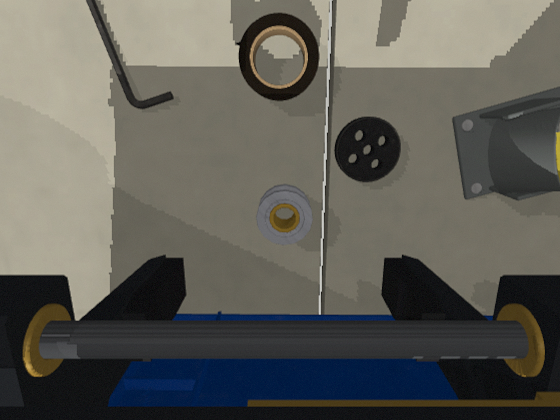

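View pics/top1.png

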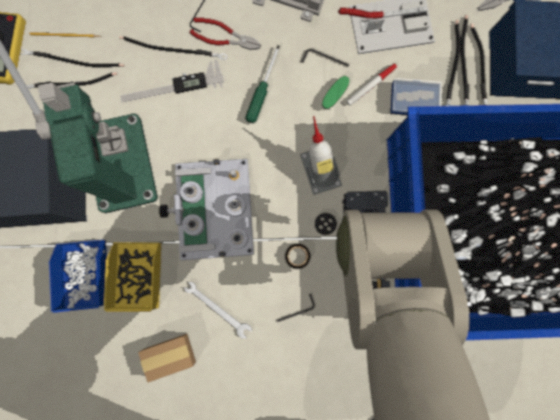

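```bash
cat >> h.py <<'E'
def wcam(w):
    R=Rm(w["ori"]);H=w["hand_eye"];T=np.eye(4);T[:3,:3]=R;T[:3,3]=w["tcp"];C=np.linalg.inv(T@H)
    return dict(w,R=C[:3,:3],t=C[:3,3])
E
python3 - <<'E'
from h import *
w=wcam(load("wrist1"))
im=w["frame"];hsv=cv2.cvtColor(im,cv2.COLOR_BGR2HSV)
m=cv2.inRange(hsv,(12,110,60),(35,255,255));m[:190]=0;m[245:]=0;m[:,:250]=0;m[:,320:]=0
ys,xs=np.nonzero(m);print(xs.min(),xs.max(),ys.min(),ys.max())
c=max(cv2.findContours(m,0,2)[0],key=cv2.contourArea);e=cv2.fitEllipse(c);print(e)
print(onz(w,*e[0],.0205)*1000)
a=cv2.resize(im[170:260,230:340],None,fx=6,fy=6);cv2.imwrite("pics/wz1.png",a)
for n,p in [("wheel",(367,150)),("tape",(279,56))]:print(n,onz(w,*p,.006)*1000)
E
```

```text
270 298 204 231
((283.9644470214844, 217.43504333496094), (27.71529769897461, 29.140838623046875), 89.06937408447266)
[428.07316718 104.73680111  20.5       ]
wheel [487.34620008 151.34628589   6.        ]
tape [423.94465095 213.22732427   6.        ]
```

View pics/wz1.png

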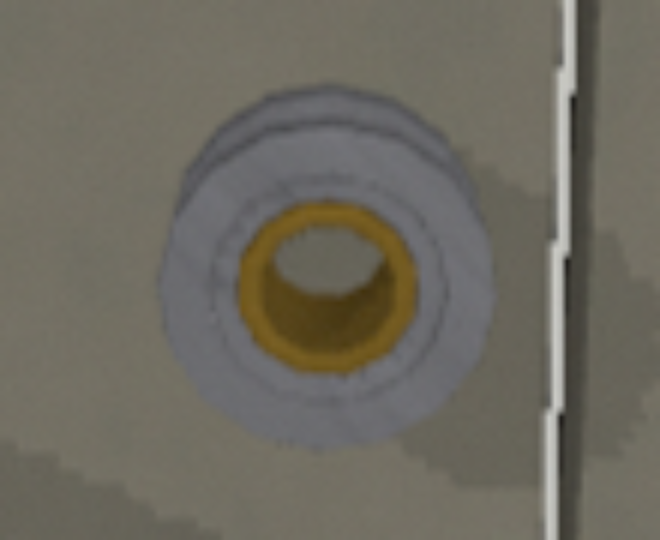

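```bash
python3 - <<'E'
from h import *
t=load("top0");s=load("scene0")
print(tri([(t,408,108),(s,418,208)]),tri([(t,427,336),(s,270,330)]),tri([(t,404,334),(s,270,330)]))
E
python3 d.py 428.3 104.5 -3 0
```

```text
(array([0.67127483, 0.01506066, 0.18222255]), [array([ 1.07684724, -1.31565812]), array([-1.46376253,  0.45686116])]) (array([0.28201243, 0.01044642, 0.18714642]), [array([ 0.13642611, -0.19348566]), array([-0.24985192,  0.02958207])]) (array([0.28917329, 0.03245968, 0.1522511 ]), [array([ 3.70642814, -5.00001465]), array([-6.55952965,  0.56587501])])
t 1.5 tcp [427.2 107.4 120.3] x-axis [ 0.  0. -1.] q [-0.021  0.272  1.896  0.     0.973 -0.029] F [ 0.1  0.2 -0. ] w 0.08794649116762608
delta [123.3   1.1   2.9]
yaw 0.007468240230638641
```

>>> {"method": "drive_tool", "body": {
  "steps": [
    {"tx": 40, "ty": 1, "tz": 2.5, "yaw": 0.006, "fingers": 0},
    {"tx": 80, "ty": 1, "tz": 2.5, "yaw": 0.006, "fingers": 0},
    {"tx": 110, "ty": 1, "tz": 2.5, "yaw": 0.006, "fingers": 0},
    {"tx": 122, "ty": 1, "tz": 2.5, "yaw": 0.006, "fingers": 0},
    {"tx": 122, "ty": 1, "tz": 2.5, "yaw": 0.006, "fingers": 0},
    {"tx": 122, "ty": 1, "tz": 2.5, "yaw": 0.006, "fingers": 0}
  ]
}}

```text
time_s: 2.0
tcp_pos: [0.4286, 0.1047, -0.0015]
orientation: [-1.9, 1.571, 2.814]
force: [0.0, -0.7, -1.0]
width: 0.0882
```

```bash
python3 d.py 428.3 104.5 -3 0;  python3 - <<'E'
from plant import robot, imaging
import cv2,numpy as np
for n in ["wrist"]:
    s=robot.get_state()
    d=imaging.get_image(n);cv2.imwrite(f"pics/{n}2.png",d["frame"])
    np.savez(f"pics/{n}2.npz",tcp=s["tcp_pos"],ori=s["orientation"],**d)
E
```

```text
t 2.0 tcp [428.6 104.7  -1.5] x-axis [-0.  0. -1.] q [-0.027  0.508  1.976  0.     0.658 -0.029] F [ 0.  -0.7 -1. ] w 0.08817111378079562
delta [ 1.5 -0.3  0.2]
yaw 0.0017169883797052133
```

View pics/wrist2.png

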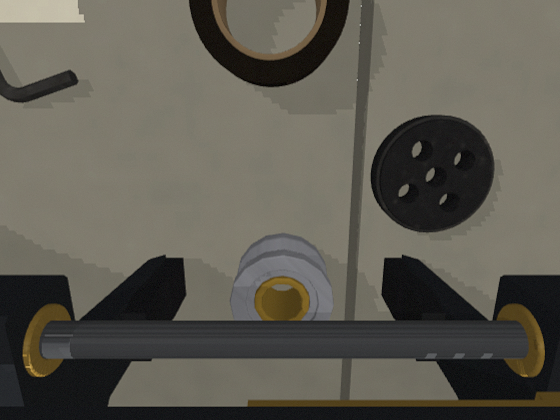

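>>> {"method": "drive_tool", "body": {
  "squeeze": 20,
  "steps": [
    {"tx": 1.5, "ty": 0, "tz": 0, "yaw": 0, "fingers": 0},
    {"tx": 1.5, "ty": 0, "tz": 0, "yaw": 0, "fingers": 1},
    {"tx": 1.5, "ty": 0, "tz": 0, "yaw": 0, "fingers": 1},
    {"tx": 1.5, "ty": 0, "tz": 0, "yaw": 0, "fingers": 1},
    {"tx": 1.5, "ty": 0, "tz": 0, "yaw": 0, "fingers": 1},
    {"tx": 1.5, "ty": 0, "tz": 0, "yaw": 0, "fingers": 1},
    {"tx": 1.5, "ty": 0, "tz": 0, "yaw": 0, "fingers": 1},
    {"tx": 1.5, "ty": 0, "tz": 0, "yaw": 0, "fingers": 1}
  ]
}}

```text
time_s: 2.72
tcp_pos: [0.4289, 0.1037, -0.0035]
orientation: [2.903, 1.571, 1.332]
force: [-0.4, -0.3, 0.4]
width: 0.0437
```

```bash
python3 d.py 592.5 335.7 110 90
```

```text
t 2.7167 tcp [428.9 103.7  -3.5] x-axis [ 0.  0. -1.] q [-0.029  0.512  1.976  0.     0.653 -0.029] F [-0.4 -0.3  0.4] w 0.04372791338472177
delta [-113.5  163.6 -232. ]
yaw -1.570865775278138
```

>>> {"method": "drive_tool", "body": {
  "steps": [
    {"tx": 0, "ty": 0, "tz": 0, "yaw": 0, "fingers": 1},
    {"tx": 0, "ty": 0, "tz": 0, "yaw": 0, "fingers": 1},
    {"tx": 0, "ty": 0, "tz": 0, "yaw": 0, "fingers": 1},
    {"tx": -20, "ty": 0, "tz": 0, "yaw": 0, "fingers": 1},
    {"tx": -50, "ty": 0, "tz": 0, "yaw": 0, "fingers": 1},
    {"tx": -85, "ty": 0, "tz": 0, "yaw": 0, "fingers": 1},
    {"tx": -115, "ty": 0, "tz": -30, "yaw": 0, "fingers": 1},
    {"tx": -115, "ty": 0, "tz": -70, "yaw": 0, "fingers": 1},
    {"tx": -115, "ty": 10, "tz": -110, "yaw": -0.12, "fingers": 1},
    {"tx": -115, "ty": 30, "tz": -145, "yaw": -0.24, "fingers": 1}
  ]
}}

```text
time_s: 3.55
tcp_pos: [0.4577, 0.2511, 0.112]
orientation: [-2.97, 1.571, 1.989]
force: [1.7, -0.1, -0.6]
width: 0.0399
```

```bash
python3 d.py 592.5 335.7 110 90
```

```text
t 3.55 tcp [457.7 251.1 112. ] x-axis [-0.  0. -1.] q [0.277 0.443 1.668 0.    1.031 0.031] F [ 1.7 -0.1 -0.6] w 0.03985547257309826
delta [  2.  151.3 -49.2]
yaw -1.3248136738529617
```

>>> {"method": "drive_tool", "body": {
  "steps": [
    {"tx": 0, "ty": 30, "tz": -30, "yaw": -0.12, "fingers": 1},
    {"tx": 0, "ty": 60, "tz": -49, "yaw": -0.24, "fingers": 1},
    {"tx": 0, "ty": 90, "tz": -49, "yaw": -0.36, "fingers": 1},
    {"tx": 0, "ty": 120, "tz": -49, "yaw": -0.48, "fingers": 1},
    {"tx": 0, "ty": 151, "tz": -49, "yaw": -0.6, "fingers": 1},
    {"tx": 0, "ty": 151, "tz": -49, "yaw": -0.72, "fingers": 1},
    {"tx": 0, "ty": 151, "tz": -49, "yaw": -0.84, "fingers": 1},
    {"tx": 0, "ty": 151, "tz": -49, "yaw": -0.96, "fingers": 1},
    {"tx": 0, "ty": 151, "tz": -49, "yaw": -1.08, "fingers": 1},
    {"tx": 0, "ty": 151, "tz": -49, "yaw": -1.2, "fingers": 1}
  ]
}}

```text
time_s: 4.38
tcp_pos: [0.5937, 0.3322, 0.1108]
orientation: [-2.719, 1.57, -2.844]
force: [1.1, 0.6, -1.4]
width: 0.0397
```

```bash
python3 d.py 592.5 335.7 80 90
```

```text
t 4.3833 tcp [593.7 332.2 110.8] x-axis [-0.001 -0.    -1.   ] q [ 0.338  0.766  1.117  0.     1.26  -1.108] F [ 1.1  0.6 -1.4] w 0.03972176488764147
delta [30.8  3.4 -1.6]
yaw -0.1249503170278927
```

>>> {"method": "drive_tool", "body": {
  "steps": [
    {"tx": 20, "ty": 3.4, "tz": -1.5, "yaw": -0.123, "fingers": 1},
    {"tx": 45, "ty": 3.4, "tz": -1.5, "yaw": -0.123, "fingers": 1},
    {"tx": 50, "ty": 3.4, "tz": -1.5, "yaw": -0.123, "fingers": 1},
    {"tx": 50, "ty": 3.4, "tz": -1.5, "yaw": -0.123, "fingers": 1},
    {"tx": 50, "ty": 3.4, "tz": -1.5, "yaw": -0.123, "fingers": 1}
  ]
}}

```text
time_s: 4.8
tcp_pos: [0.5931, 0.3358, 0.0621]
orientation: [0.345, 1.57, 0.337]
force: [0.4, -0.2, -0.3]
width: 0.0398
```

```bash
python3 d.py 592.5 335.7 60 90;  python3 - <<'E'
from plant import robot, imaging
from h import *
for n in ["wrist","top","scene"]:
    s=robot.get_state()
    d=imaging.get_image(n);cv2.imwrite(f"pics/{n}3.png",d["frame"])
    np.savez(f"pics/{n}3.npz",tcp=s["tcp_pos"],ori=s["orientation"],**d)
t=load("top3")["frame"];s=load("scene3")["frame"]
a=cv2.resize(t[130:220,180:290],None,fx=4,fy=4,interpolation=cv2.INTER_CUBIC)
b=cv2.resize(s[160:250,210:320],None,fx=4,fy=4,interpolation=cv2.INTER_CUBIC)
cv2.imwrite("pics/z3.png",cv2.convertScaleAbs(np.vstack([a,b])[:,:],alpha=1.3)[:600*2])
cv2.imwrite("pics/z3.png",cv2.hconcat([a,b])[:, :])
E
```

```text
t 4.8 tcp [593.1 335.8  62.1] x-axis [ 0.  0. -1.] q [ 0.344  0.819  1.152 -0.     1.17  -1.219] F [ 0.4 -0.2 -0.3] w 0.039787115822167166
delta [ 2.1 -0.2 -0.6]
yaw -0.00852009378275866
```

View pics/z3.png

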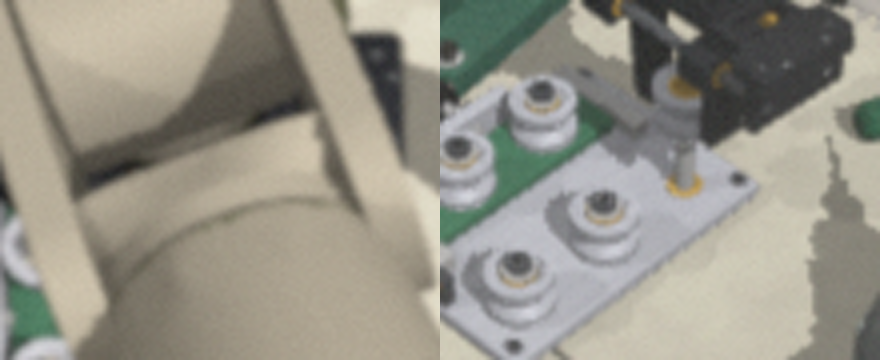

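View pics/wrist3.png

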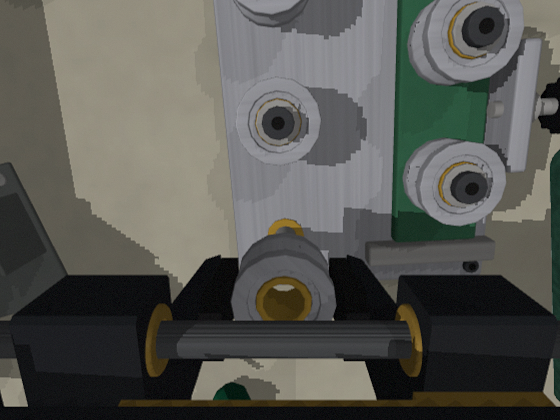

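```bash
python3 - <<'E'
from h import *
w=wcam(load("wrist3"));s=load("scene3")
f=lambda v:np.round(np.array(v)*1000,1)
print("cap1 wrist",f(onz(w,278,122,.043)))
print("far caps",f(onz(w,486,26,.051)),f(onz(w,470,188,.051)))
print("bush",f(onz(w,284,300,.0621+.0235)))
X=np.array([.5925,.3355,.008]);print("proj washer w",proj(w,X),proj(w,X+[-.011,0,0]),"pin top",proj(w,X+[0,0,.0345]))
print("washer far edge 285,218?",f(onz(w,285,217,.008)))
cv2.imwrite("pics/wz3.png",cv2.resize(w["frame"][190:340,210:360],None,fx=4,fy=4,interpolation=cv2.INTER_CUBIC))
a=cv2.resize(s["frame"][165:215,250:310],None,fx=12,fy=12,interpolation=cv2.INTER_CUBIC);cv2.imwrite("pics/sz3.png",a)
E
```

```text
cap1 wrist [527.1 334.6  43. ]
far caps [490.5 417.6  51. ] [556.  420.2  51. ]
bush [591.9 336.8  85.6]
proj washer w [281.62537856 234.56162068] [281.47820897 216.70531385] pin top [281.24262474 257.43691697]
washer far edge 285,218? [581.7 337.6   8. ]
```

View pics/wz3.png

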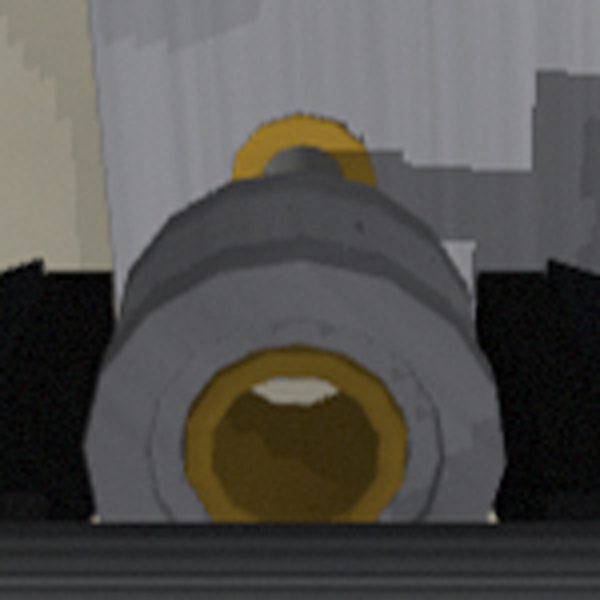

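View pics/sz3.png

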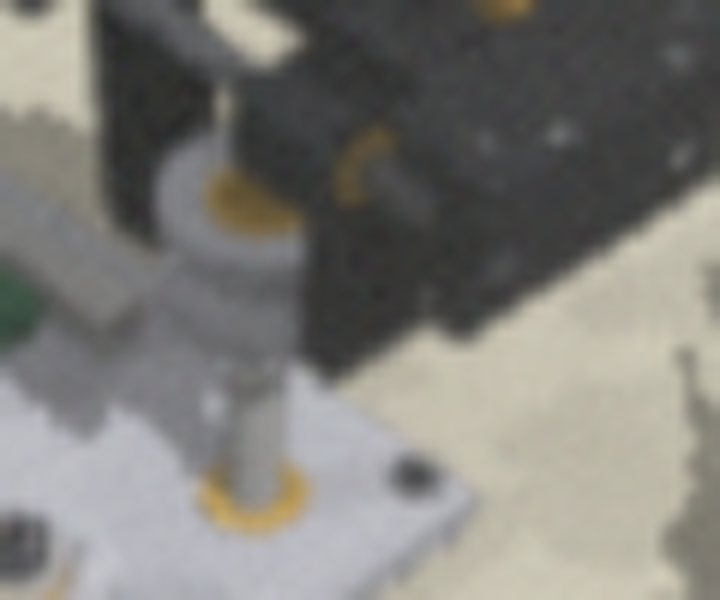

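```bash
python3 - <<'E'
from h import *
w=wcam(load("wrist3"));s=load("scene3")
f=lambda v:np.round(np.array(v)*1000,1)
S=lambda x,y:(x/12+250-.46,y/12+165-.46)
print("washer",f(onz(s,*S(255,496),.008)),"bush",f(onz(s,*S(255,195),.0856)))
print("washer wrist",f(onz(w,285.5,218.3,.008)),"pin visible top",f(onz(w,285.5,234.5,.008)))
E
```

```text
washer [594.7 335.5   8. ] bush [595.9 337.7  85.6]
washer wrist [582.5 337.8   8. ] pin visible top [592.5 337.8   8. ]
```

>>> {"method": "drive_tool", "body": {
  "steps": [
    {"tx": 8, "ty": 0, "tz": -0.5, "yaw": -0.005, "fingers": 1},
    {"tx": 14, "ty": 0, "tz": -0.5, "yaw": -0.005, "fingers": 1},
    {"tx": 18, "ty": 0, "tz": -0.5, "yaw": -0.005, "fingers": 1},
    {"tx": 22, "ty": 0, "tz": -0.5, "yaw": -0.005, "fingers": 1},
    {"tx": 25, "ty": 0, "tz": -0.5, "yaw": -0.005, "fingers": 1},
    {"tx": 25, "ty": 0, "tz": -0.5, "yaw": -0.005, "fingers": 1}
  ]
}}

```text
time_s: 5.45
tcp_pos: [0.592, 0.3357, 0.0356]
orientation: [-2.773, 1.569, -2.776]
force: [0.4, 0.4, -1.9]
width: 0.0402
```

>>> {"method": "drive_tool", "body": {
  "steps": [
    {"tx": 7, "ty": 0, "tz": 0, "yaw": 0, "fingers": 1},
    {"tx": 14, "ty": 0, "tz": 0, "yaw": 0, "fingers": 1},
    {"tx": 20, "ty": 0, "tz": 0, "yaw": 0, "fingers": 1},
    {"tx": 23, "ty": 0, "tz": 0, "yaw": 0, "fingers": 1},
    {"tx": 23, "ty": 0, "tz": 0, "yaw": 0, "fingers": 1}
  ]
}}

```text
time_s: 5.87
tcp_pos: [0.5919, 0.3356, 0.0123]
orientation: [-2.797, 1.569, -2.8]
force: [-0.6, 0.6, -1.2]
width: 0.0396
```

```bash
python3 d.py 592.5 335.7 10.5 90;  python3 - <<'E'
from plant import robot, imaging
from h import *
for n in ["wrist","scene"]:
    s=robot.get_state()
    d=imaging.get_image(n);cv2.imwrite(f"pics/{n}4.png",d["frame"])
    np.savez(f"pics/{n}4.npz",tcp=s["tcp_pos"],ori=s["orientation"],**d)
w=load("wrist4")["frame"];s=load("scene4")["frame"]
a=cv2.resize(w[190:340,210:360],None,fx=2.6,fy=2.6,interpolation=cv2.INTER_CUBIC)
b=cv2.resize(s[160:225,250:315],None,fx=6,fy=6,interpolation=cv2.INTER_CUBIC)
cv2.imwrite("pics/z4.png",cv2.hconcat([a,b]))
E
```

```text
t 5.8667 tcp [591.9 335.6  12.3] x-axis [-0.002 -0.001 -1.   ] q [ 0.344  0.879  1.18   0.     1.084 -1.224] F [-0.6  0.6 -1.2] w 0.039635305675967625
delta [1.8 0.1 0.6]
yaw -0.0028416603834697744
```

View pics/z4.png

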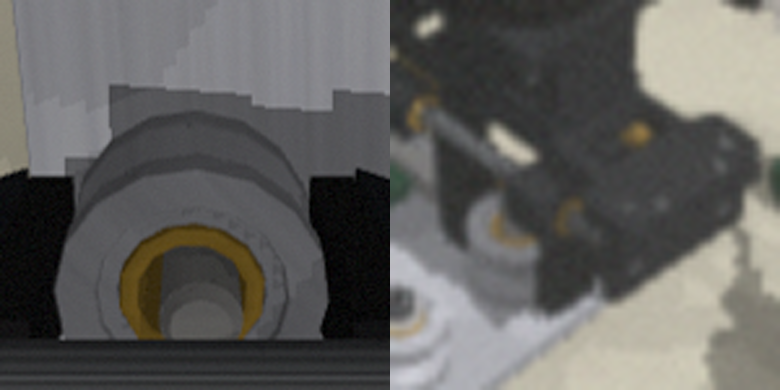

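>>> {"method": "drive_tool", "body": {
  "steps": [
    {"tx": 2, "ty": 0, "tz": 0.3, "yaw": 0, "fingers": 1},
    {"tx": 2, "ty": 0, "tz": 0.3, "yaw": 0, "fingers": 1},
    {"tx": 2, "ty": 0, "tz": 0.3, "yaw": 0, "fingers": 0.4},
    {"tx": 2, "ty": 0, "tz": 0.3, "yaw": 0, "fingers": 0.4},
    {"tx": 2, "ty": 0, "tz": 0.3, "yaw": 0, "fingers": 0.4},
    {"tx": 2, "ty": 0, "tz": 0.3, "yaw": 0, "fingers": 0.4},
    {"tx": 2, "ty": 0, "tz": 0.3, "yaw": 0, "fingers": 0.4}
  ]
}}

```text
time_s: 6.55
tcp_pos: [0.5927, 0.3358, 0.0116]
orientation: [0.362, 1.571, 0.359]
force: [-0.2, 0.1, -0.1]
width: 0.0531
```

>>> {"method": "drive_tool", "body": {
  "steps": [
    {"tx": 0, "ty": 0, "tz": 0, "yaw": 0, "fingers": 0.38},
    {"tx": -10, "ty": 0, "tz": 0, "yaw": 0, "fingers": 0.38},
    {"tx": -30, "ty": 0, "tz": 0, "yaw": 0, "fingers": 0.38},
    {"tx": -60, "ty": 0, "tz": 0, "yaw": 0, "fingers": 0.38},
    {"tx": -100, "ty": 0, "tz": 0, "yaw": 0, "fingers": 0.38},
    {"tx": -140, "ty": 0, "tz": 0, "yaw": 0, "fingers": 0},
    {"tx": -180, "ty": 0, "tz": 0, "yaw": 0, "fingers": 0},
    {"tx": -220, "ty": 0, "tz": 0, "yaw": 0, "fingers": 0},
    {"tx": -250, "ty": 0, "tz": 0, "yaw": 0, "fingers": 0},
    {"tx": -250, "ty": 0, "tz": 0, "yaw": 0, "fingers": 0}
  ]
}}

```text
time_s: 7.38
tcp_pos: [0.5938, 0.3364, 0.2701]
orientation: [0.35, 1.558, 0.347]
force: [-0.3, 0.9, 0.9]
width: 0.0858
```

```bash
python3 d.py 592.5 335.7 300 90;  python3 - <<'E'
from plant import robot, imaging
from h import *
for n in ["wrist","scene"]:
    s=robot.get_state()
    d=imaging.get_image(n);cv2.imwrite(f"pics/{n}5.png",d["frame"])
    np.savez(f"pics/{n}5.npz",tcp=s["tcp_pos"],ori=s["orientation"],**d)
w=load("wrist5")["frame"];s=load("scene5")["frame"]
b=cv2.resize(s[160:240,210:320],None,fx=6,fy=6,interpolation=cv2.INTER_CUBIC)
cv2.imwrite("pics/z5.png",b)
E
```

```text
t 7.3833 tcp [593.8 336.4 270.1] x-axis [ 0.012  0.004 -1.   ] q [ 0.344  0.665  0.879  0.     1.584 -1.224] F [-0.3  0.9  0.9] w 0.08580236058196351
delta [-29.9  -0.5  -1. ]
yaw -0.0026261542541788216
```

View pics/z5.png

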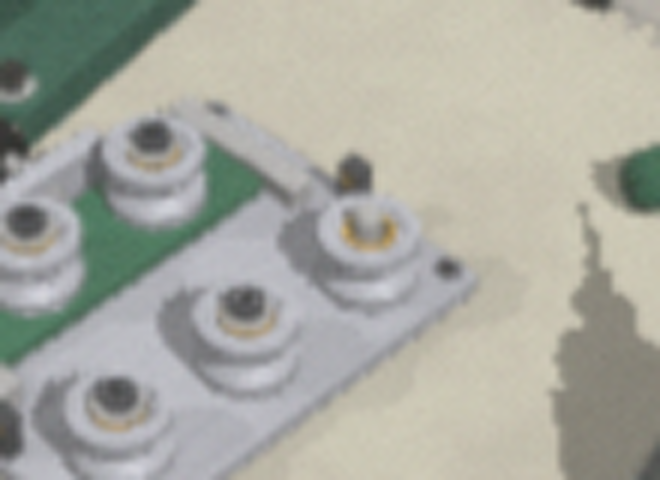

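View pics/wrist5.png

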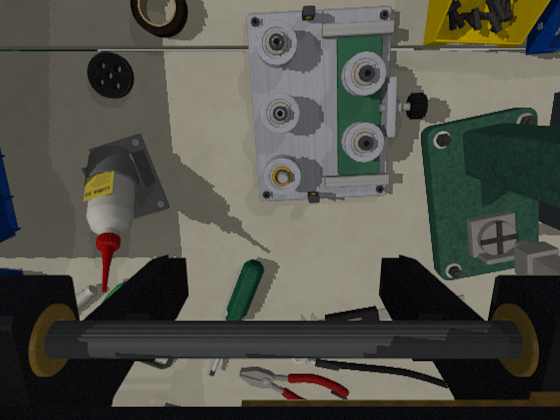

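>>> {"method": "drive_tool", "body": {
  "steps": [
    {"tx": -40, "ty": 0, "tz": 20, "yaw": 0, "fingers": 0},
    {"tx": -80, "ty": 0, "tz": 50, "yaw": 0, "fingers": 0},
    {"tx": -100, "ty": -30, "tz": 80, "yaw": 0, "fingers": 0},
    {"tx": -100, "ty": -60, "tz": 110, "yaw": 0, "fingers": 0},
    {"tx": -100, "ty": -90, "tz": 140, "yaw": 0, "fingers": 0},
    {"tx": -100, "ty": -100, "tz": 180, "yaw": 0, "fingers": 0},
    {"tx": -100, "ty": -100, "tz": 220, "yaw": 0, "fingers": 0},
    {"tx": -100, "ty": -100, "tz": 260, "yaw": 0, "fingers": 0}
  ]
}}

```text
time_s: 8.15
tcp_pos: [0.7255, 0.2187, 0.3218]
orientation: [0.313, 1.55, 0.309]
force: [-0.0, 0.5, -0.6]
width: 0.0881
```

```bash
python3 d.py 592.5 335.7 300 90
```

```text
t 8.15 tcp [725.5 218.7 321.8] x-axis [ 0.02   0.006 -1.   ] q [ 0.138  0.974  0.189  0.004  1.958 -1.427] F [-0.   0.5 -0.6] w 0.0880863305843383
delta [  19.9  116.3 -133.9]
yaw -0.004360746307289948
```

>>> {"method": "drive_tool", "body": {
  "steps": [
    {"tx": -20, "ty": 0, "tz": 40, "yaw": 0, "fingers": 0},
    {"tx": -20, "ty": 0, "tz": 80, "yaw": 0, "fingers": 0},
    {"tx": -20, "ty": 0, "tz": 120, "yaw": 0, "fingers": 0},
    {"tx": -20, "ty": 0, "tz": 160, "yaw": 0, "fingers": 0},
    {"tx": -20, "ty": 0, "tz": 200, "yaw": 0, "fingers": 0}
  ]
}}

```text
time_s: 8.57
tcp_pos: [0.7513, 0.1937, 0.2971]
orientation: [0.277, 1.524, 0.275]
force: [0.4, -0.3, 0.4]
width: 0.088
```

```bash
python3 d.py 592.5 335.7 300 90
```

```text
t 8.5667 tcp [751.3 193.7 297.1] x-axis [ 0.045  0.013 -0.999] q [ 0.099  1.008  0.188  0.009  1.9   -1.467] F [ 0.4 -0.3  0.4] w 0.08803433436906088
delta [  -8.2  141.8 -158.8]
yaw -0.002132865519812109
```

>>> {"method": "drive_tool", "body": {
  "steps": [
    {"tx": 0, "ty": 0, "tz": 0, "yaw": 0, "fingers": 0},
    {"tx": 0, "ty": 0, "tz": 0, "yaw": 0, "fingers": 0}
  ]
}}

```text
time_s: 8.73
tcp_pos: [0.7511, 0.1934, 0.2971]
orientation: [0.281, 1.525, 0.278]
force: [-0.3, 0.2, -0.1]
width: 0.0877
```

>>> {"method": "drive_tool", "body": {
  "steps": [
    {"tx": 0, "ty": 0, "tz": -40, "yaw": 0, "fingers": 0},
    {"tx": 0, "ty": 0, "tz": -80, "yaw": 0, "fingers": 0},
    {"tx": 0, "ty": 0, "tz": -80, "yaw": 0, "fingers": 0}
  ]
}}

```text
time_s: 8.98
tcp_pos: [0.6838, 0.194, 0.2955]
orientation: [0.276, 1.523, 0.273]
force: [1.6, -1.4, 0.7]
width: 0.0884
```

```bash
python3 d.py 592.5 335.7 300 90
```

```text
t 8.9833 tcp [683.8 194.  295.5] x-axis [ 0.046  0.013 -0.999] q [ 0.109  0.722  0.72   0.008  1.652 -1.458] F [ 1.6 -1.4  0.7] w 0.08835432848447781
delta [ -6.9 141.5 -91.4]
yaw -0.0030327815007054606
```

```bash
python3 - <<'E'
import numpy as np
from scipy.optimize import least_squares
D=np.array([[.3134,1.4984,1.331,134.3,507.3,238.2],[.274,1.895,.973,427.5,106.4,119.8],[.512,1.976,.653,428.9,103.7,-3.5],[.766,1.117,1.26,593.7,332.2,110.8],[.819,1.152,1.17,593.1,335.8,62.1],[.879,1.18,1.084,591.9,335.6,12.3],[.665,.879,1.584,593.8,336.4,270.1],[.974,.189,1.958,725.5,218.7,321.8],[1.008,.188,1.9,751.3,193.7,297.1],[.722,.72,1.652,683.8,194,295.5]])
q2,q3,q5=D[:,:3].T;x,y,z=D[:,3:].T/1000
def f(p):
    a,L1,L2,c,h,d,o=p;T=np.pi-q2-q3-q5
    r=a+L1*np.sin(q2)+L2*np.sin(q2+q3+c)+d*np.sin(T);zz=h+L1*np.cos(q2)+L2*np.cos(q2+q3+c)-d*np.cos(T)
    return np.r_[r-np.sqrt(x*x+y*y-o*o),zz-z]
s=least_squares(lambda p:np.r_[f(p),(p[5]-.25)*.001],[0,.4,.4,0,.4,.25,.117]);print(s.x,np.abs(f(s.x)).max())
E
```

```text
[-1.95416815e-04  4.39167779e-01  3.99583660e-01  9.81866229e-02
  2.03968417e-01  2.50668913e-01  1.15795652e-01] 0.0004174503194121909
```

>>> {"method": "drive_tool", "body": {
  "steps": [
    {"tx": 25, "ty": 0, "tz": 30, "yaw": 0, "fingers": 0},
    {"tx": 50, "ty": 0, "tz": 60, "yaw": 0, "fingers": 0},
    {"tx": 75, "ty": 0, "tz": 90, "yaw": 0, "fingers": 0},
    {"tx": 75, "ty": 0, "tz": 130, "yaw": 0, "fingers": 0},
    {"tx": 75, "ty": 0, "tz": 170, "yaw": 0, "fingers": 0},
    {"tx": 75, "ty": 0, "tz": 210, "yaw": 0, "fingers": 0}
  ]
}}

```text
time_s: 9.48
tcp_pos: [0.7971, 0.1791, 0.2055]
orientation: [0.261, 1.499, 0.258]
force: [0.4, 0.2, 1.3]
width: 0.0882
```

```bash
python3 d.py 592.5 335.7 300 90
```

```text
t 9.4833 tcp [797.1 179.1 205.5] x-axis [ 0.069  0.018 -0.997] q [ 0.074  1.127  0.188  0.013  1.757 -1.491] F [0.4 0.2 1.3] w 0.08818278611237315
delta [-105.5  157.9 -198.1]
yaw -0.0033913277499232303
```

>>> {"method": "drive_tool", "body": {
  "steps": [
    {"tx": 0, "ty": 0, "tz": 300, "yaw": 0, "fingers": 0},
    {"tx": 0, "ty": 0, "tz": 300, "yaw": 0, "fingers": 0}
  ]
}}

```text
time_s: 9.65
tcp_pos: [0.8114, 0.1657, 0.1961]
orientation: [0.234, 1.467, 0.231]
force: [-0.1, -0.2, -0.7]
width: 0.0877
```

>>> {"method": "drive_tool", "body": {
  "steps": [
    {"tx": 0, "ty": 0, "tz": 3000, "yaw": 0, "fingers": 0}
  ]
}}

```text
time_s: 9.73
tcp_pos: [0.8198, 0.1591, 0.1899]
orientation: [0.228, 1.447, 0.225]
force: [-0.2, 0.5, -0.6]
width: 0.0877
```

>>> {"method": "drive_tool", "body": {
  "steps": [
    {"tx": 0, "ty": 0, "tz": 300, "yaw": 0, "fingers": 0},
    {"tx": 0, "ty": 0, "tz": 300, "yaw": 0, "fingers": 0},
    {"tx": 0, "ty": 0, "tz": 300, "yaw": 0, "fingers": 0},
    {"tx": 0, "ty": 0, "tz": 300, "yaw": 0, "fingers": 0},
    {"tx": 0, "ty": 0, "tz": 300, "yaw": 0, "fingers": 0},
    {"tx": 0, "ty": 0, "tz": 300, "yaw": 0, "fingers": 0}
  ]
}}

```text
time_s: 10.23
tcp_pos: [0.8375, 0.1315, 0.1648]
orientation: [0.219, 1.424, 0.216]
force: [-0.5, -0.3, -1.1]
width: 0.0879
```

```bash
python3 d.py 592.5 335.7 300 90
```

```text
t 10.2333 tcp [837.5 131.5 164.8] x-axis [ 0.143  0.031 -0.989] q [ 0.009  1.181  0.186  0.03   1.63  -1.555] F [-0.5 -0.3 -1.1] w 0.08788416042408756
delta [-162.4  208.2 -224.3]
yaw -0.00527199947978908
```

```bash
python3 - <<'E'
import numpy as np
L1,L2,c,h,d=.439,.3996,.098,.204,.2507
q3=.19
def fk(q2,q5):
    T=np.pi-q2-q3-q5
    return np.array([L1*np.sin(q2)+L2*np.sin(q2+q3+c)+d*np.sin(T),h+L1*np.cos(q2)+L2*np.cos(q2+q3+c)-d*np.cos(T),T])
def J(q):
    e=1e-5;return np.array([(fk(*(q+np.eye(2)[i]*e))-fk(*q))/e for i in range(2)]).T
for w in (.3,.5,.7,1):
  for q2 in (.9,1.18,1.4,1.6):
    for T in (.12,.6):
      q=np.array([q2,np.pi-q2-q3-T]);W=np.diag([1,1,w]);P=np.linalg.pinv(W@J(q))
      best=max(((( J(q)@P@W@np.array([np.cos(a)*.0417,np.sin(a)*.0417,0]))[2]),a) for a in np.linspace(0,2*np.pi,73))
      print(w,q2,T,np.round(fk(*q),3),"best dT %.4f at elev %d"%(best[0],np.degrees(best[1])), "tz push %.4f"%(J(q)@P@W@np.array([np.cos(T)*.0417,np.sin(T)*.0417,0]))[2])
E
```

```text
0.3 0.9 0.12 [0.745 0.377 0.12 ] best dT 0.0671 at elev 29 tz push 0.0614
0.3 0.9 0.6 [0.856 0.419 0.6  ] best dT 0.0684 at elev 29 tz push 0.0682
0.3 1.18 0.12 [0.833 0.163 0.12 ] best dT 0.0683 at elev 14 tz push 0.0677
0.3 1.18 0.6 [0.945 0.205 0.6  ] best dT 0.0675 at elev 14 tz push 0.0635
0.3 1.4 0.12 [ 0.859 -0.017  0.12 ] best dT 0.0683 at elev 360 tz push 0.0681
0.3 1.4 0.6 [0.971 0.025 0.6  ] best dT 0.0654 at elev 360 tz push 0.0552
0.3 1.6 0.12 [ 0.848 -0.182  0.12 ] best dT 0.0678 at elev 350 tz push 0.0651
0.3 1.6 0.6 [ 0.96 -0.14  0.6 ] best dT 0.0614 at elev 350 tz push 0.0442
0.5 0.9 0.12 [0.745 0.377 0.12 ] best dT 0.0316 at elev 29 tz push 0.0290
0.5 0.9 0.6 [0.856 0.419 0.6  ] best dT 0.0334 at elev 29 tz push 0.0333
0.5 1.18 0.12 [0.833 0.163 0.12 ] best dT 0.0332 at elev 14 tz push 0.0329
0.5 1.18 0.6 [0.945 0.205 0.6  ] best dT 0.0322 at elev 14 tz push 0.0303
0.5 1.4 0.12 [ 0.859 -0.017  0.12 ] best dT 0.0333 at elev 360 tz push 0.0332
0.5 1.4 0.6 [0.971 0.025 0.6  ] best dT 0.0299 at elev 360 tz push 0.0253
0.5 1.6 0.12 [ 0.848 -0.182  0.12 ] best dT 0.0326 a
[... 583 characters left out ...]
 best dT 0.0183 at elev 350 tz push 0.0176
0.7 1.6 0.6 [ 0.96 -0.14  0.6 ] best dT 0.0144 at elev 350 tz push 0.0104
1 0.9 0.12 [0.745 0.377 0.12 ] best dT 0.0091 at elev 29 tz push 0.0083
1 0.9 0.6 [0.856 0.419 0.6  ] best dT 0.0098 at elev 29 tz push 0.0098
1 1.18 0.12 [0.833 0.163 0.12 ] best dT 0.0098 at elev 14 tz push 0.0097
1 1.18 0.6 [0.945 0.205 0.6  ] best dT 0.0093 at elev 14 tz push 0.0088
1 1.4 0.12 [ 0.859 -0.017  0.12 ] best dT 0.0098 at elev 360 tz push 0.0098
1 1.4 0.6 [0.971 0.025 0.6  ] best dT 0.0084 at elev 360 tz push 0.0071
1 1.6 0.12 [ 0.848 -0.182  0.12 ] best dT 0.0095 at elev 350 tz push 0.0091
1 1.6 0.6 [ 0.96 -0.14  0.6 ] best dT 0.0073 at elev 350 tz push 0.0053
```

```bash
python3 d.py 750 320 310 90
```

```text
t 10.2333 tcp [837.5 131.5 164.8] x-axis [ 0.143  0.031 -0.989] q [ 0.009  1.181  0.186  0.03   1.63  -1.555] F [-0.5 -0.3 -1.1] w 0.08788416042408756
delta [-150.2  193.   -66.9]
yaw -0.00527199947978908
```

>>> {"method": "drive_tool", "body": {
  "steps": [
    {"tx": -150, "ty": 193, "tz": -67, "yaw": 0, "fingers": 0},
    {"tx": -150, "ty": 193, "tz": -67, "yaw": 0, "fingers": 0},
    {"tx": -150, "ty": 193, "tz": -67, "yaw": 0, "fingers": 0},
    {"tx": -150, "ty": 193, "tz": -67, "yaw": 0, "fingers": 0},
    {"tx": -150, "ty": 193, "tz": -67, "yaw": 0, "fingers": 0},
    {"tx": -150, "ty": 193, "tz": -67, "yaw": 0, "fingers": 0},
    {"tx": -150, "ty": 193, "tz": -67, "yaw": 0, "fingers": 0}
  ]
}}

```text
time_s: 10.82
tcp_pos: [0.7331, 0.3202, 0.3076]
orientation: [0.241, 1.41, 0.245]
force: [-1.0, 0.2, 0.9]
width: 0.088
```

```bash
python3 d.py 750 320 310 90
```

```text
t 10.8167 tcp [733.1 320.2 307.6] x-axis [ 0.155  0.039 -0.987] q [ 0.267  0.999  0.186 -0.004  1.796 -1.308] F [-1.   0.2  0.9] w 0.08797833570376028
delta [ 0.3 -0.2 17. ]
yaw 0.0003665666655893323
```

>>> {"method": "drive_tool", "body": {
  "steps": [
    {"tx": -70, "ty": 80, "tz": 300, "yaw": 0, "fingers": 0},
    {"tx": -70, "ty": 80, "tz": 300, "yaw": 0, "fingers": 0}
  ]
}}

```text
time_s: 10.98
tcp_pos: [0.7481, 0.307, 0.302]
orientation: [0.253, 1.388, 0.251]
force: [0.2, -0.7, -0.7]
width: 0.0884
```

>>> {"method": "drive_tool", "body": {
  "steps": [
    {"tx": -70, "ty": 80, "tz": 300, "yaw": 0, "fingers": 0},
    {"tx": -70, "ty": 80, "tz": 300, "yaw": 0, "fingers": 0}
  ]
}}

```text
time_s: 11.15
tcp_pos: [0.7582, 0.2989, 0.3017]
orientation: [0.27, 1.364, 0.265]
force: [0.5, 0.3, 0.4]
width: 0.0879
```

>>> {"method": "drive_tool", "body": {
  "steps": [
    {"tx": -70, "ty": 80, "tz": 300, "yaw": 0, "fingers": 0}
  ]
}}

```text
time_s: 11.23
tcp_pos: [0.764, 0.2969, 0.304]
orientation: [0.281, 1.343, 0.277]
force: [0.5, -0.7, -0.3]
width: 0.0882
```

>>> {"method": "drive_tool", "body": {
  "steps": [
    {"tx": -70, "ty": 80, "tz": 300, "yaw": 0, "fingers": 0}
  ]
}}

```text
time_s: 11.32
tcp_pos: [0.77, 0.295, 0.3079]
orientation: [0.289, 1.318, 0.286]
force: [0.6, -0.8, -0.1]
width: 0.088
```

```bash
python3 d.py 750 320 310 90
```

```text
t 11.3167 tcp [770.  295.  307.9] x-axis [ 0.24   0.07  -0.968] q [ 0.219  1.004  0.187  0.017  1.698 -1.344] F [ 0.6 -0.8 -0.1] w 0.0880151069858847
delta [ -5.1  25.2 -19.2]
yaw -0.011840097165486514
```

>>> {"method": "drive_tool", "body": {
  "steps": [
    {"tx": -50, "ty": 100, "tz": 300, "yaw": 0, "fingers": 0}
  ]
}}

```text
time_s: 11.4
tcp_pos: [0.7757, 0.2954, 0.3106]
orientation: [0.295, 1.294, 0.292]
force: [-0.8, 0.5, 0.6]
width: 0.0882
```

>>> {"method": "drive_tool", "body": {
  "steps": [
    {"tx": -50, "ty": 100, "tz": 300, "yaw": 0, "fingers": 0}
  ]
}}

```text
time_s: 11.48
tcp_pos: [0.7808, 0.2964, 0.3128]
orientation: [0.301, 1.271, 0.299]
force: [-0.7, 0.1, -0.4]
width: 0.0882
```

>>> {"method": "drive_tool", "body": {
  "steps": [
    {"tx": -40, "ty": 100, "tz": 300, "yaw": 0, "fingers": 0}
  ]
}}

```text
time_s: 11.57
tcp_pos: [0.7861, 0.2971, 0.315]
orientation: [0.305, 1.248, 0.304]
force: [0.8, 0.6, -0.7]
width: 0.0883
```

>>> {"method": "drive_tool", "body": {
  "steps": [
    {"tx": -30, "ty": 100, "tz": 300, "yaw": 0, "fingers": 0}
  ]
}}

```text
time_s: 11.65
tcp_pos: [0.7917, 0.2977, 0.3168]
orientation: [0.309, 1.225, 0.308]
force: [1.2, -0.4, -0.0]
width: 0.0882
```

>>> {"method": "drive_tool", "body": {
  "steps": [
    {"tx": -20, "ty": 100, "tz": 300, "yaw": 0, "fingers": 0}
  ]
}}

```text
time_s: 11.73
tcp_pos: [0.7974, 0.2983, 0.3182]
orientation: [0.311, 1.202, 0.311]
force: [-0.1, -0.2, 1.1]
width: 0.0884
```

>>> {"method": "drive_tool", "body": {
  "steps": [
    {"tx": -10, "ty": 100, "tz": 300, "yaw": 0, "fingers": 0}
  ]
}}

```text
time_s: 11.82
tcp_pos: [0.8033, 0.2989, 0.3194]
orientation: [0.314, 1.179, 0.314]
force: [0.3, 0.3, -0.1]
width: 0.0879
```

>>> {"method": "drive_tool", "body": {
  "steps": [
    {"tx": 0, "ty": 100, "tz": 300, "yaw": 0, "fingers": 0}
  ]
}}

```text
time_s: 11.9
tcp_pos: [0.8094, 0.2995, 0.3203]
orientation: [0.316, 1.156, 0.316]
force: [0.5, 0.4, 0.4]
width: 0.0882
```

>>> {"method": "drive_tool", "body": {
  "steps": [
    {"tx": 0, "ty": 100, "tz": 300, "yaw": 0, "fingers": 0}
  ]
}}

```text
time_s: 11.98
tcp_pos: [0.815, 0.3001, 0.3218]
orientation: [0.318, 1.134, 0.318]
force: [-0.9, -0.4, -0.2]
width: 0.0879
```

```bash
python3 d.py 750 320 310 90
```

```text
t 11.9833 tcp [815.  300.1 321.8] x-axis [ 0.402  0.133 -0.906] q [ 0.205  1.006  0.188  0.048  1.513 -1.358] F [-0.9 -0.4 -0.2] w 0.0879069598889234
delta [-12.8  20.  -64.8]
yaw -0.028336322009331116
```

>>> {"method": "drive_tool", "body": {
  "steps": [
    {"tx": 10, "ty": 80, "tz": 300, "yaw": 0, "fingers": 0}
  ]
}}

```text
time_s: 12.07
tcp_pos: [0.8213, 0.2989, 0.3237]
orientation: [0.32, 1.11, 0.321]
force: [0.6, -0.3, -0.3]
width: 0.0882
```

>>> {"method": "drive_tool", "body": {
  "steps": [
    {"tx": 15, "ty": 80, "tz": 300, "yaw": 0, "fingers": 0}
  ]
}}

```text
time_s: 12.15
tcp_pos: [0.8278, 0.2969, 0.3256]
orientation: [0.321, 1.087, 0.321]
force: [-0.7, 0.2, -0.2]
width: 0.088
```

>>> {"method": "drive_tool", "body": {
  "steps": [
    {"tx": 20, "ty": 80, "tz": 300, "yaw": 0, "fingers": 0}
  ]
}}

```text
time_s: 12.23
tcp_pos: [0.8339, 0.2952, 0.3278]
orientation: [0.322, 1.064, 0.322]
force: [0.1, -0.3, 1.0]
width: 0.0882
```

>>> {"method": "drive_tool", "body": {
  "steps": [
    {"tx": 25, "ty": 80, "tz": 300, "yaw": 0, "fingers": 0}
  ]
}}

```text
time_s: 12.32
tcp_pos: [0.8398, 0.2938, 0.3303]
orientation: [0.322, 1.041, 0.322]
force: [0.3, 0.0, 0.7]
width: 0.0879
```

>>> {"method": "drive_tool", "body": {
  "steps": [
    {"tx": 30, "ty": 80, "tz": 300, "yaw": 0, "fingers": 0}
  ]
}}

```text
time_s: 12.4
tcp_pos: [0.8455, 0.2926, 0.3331]
orientation: [0.323, 1.018, 0.323]
force: [0.1, 0.2, 0.5]
width: 0.0882
```

>>> {"method": "drive_tool", "body": {
  "steps": [
    {"tx": 40, "ty": 80, "tz": 300, "yaw": 0, "fingers": 0}
  ]
}}

```text
time_s: 12.48
tcp_pos: [0.8512, 0.2916, 0.3358]
orientation: [0.323, 0.995, 0.323]
force: [-0.0, 0.7, 1.1]
width: 0.0881
```

>>> {"method": "drive_tool", "body": {
  "steps": [
    {"tx": 45, "ty": 80, "tz": 300, "yaw": 0, "fingers": 0}
  ]
}}

```text
time_s: 12.57
tcp_pos: [0.8567, 0.2906, 0.3383]
orientation: [0.323, 0.972, 0.323]
force: [0.4, -0.2, 0.3]
width: 0.088
```

>>> {"method": "drive_tool", "body": {
  "steps": [
    {"tx": 50, "ty": 80, "tz": 300, "yaw": 0, "fingers": 0}
  ]
}}

```text
time_s: 12.65
tcp_pos: [0.862, 0.2897, 0.3412]
orientation: [0.323, 0.95, 0.324]
force: [-0.1, 0.2, -0.3]
width: 0.0883
```

>>> {"method": "drive_tool", "body": {
  "steps": [
    {"tx": 60, "ty": 80, "tz": 300, "yaw": 0, "fingers": 0}
  ]
}}

```text
time_s: 12.73
tcp_pos: [0.8674, 0.289, 0.344]
orientation: [0.323, 0.927, 0.324]
force: [0.4, -0.3, -0.6]
width: 0.0881
```

>>> {"method": "drive_tool", "body": {
  "steps": [
    {"tx": 65, "ty": 80, "tz": 300, "yaw": 0, "fingers": 0}
  ]
}}

```text
time_s: 12.82
tcp_pos: [0.8725, 0.2882, 0.3468]
orientation: [0.323, 0.904, 0.323]
force: [-0.1, 0.8, 1.0]
width: 0.0885
```

>>> {"method": "drive_tool", "body": {
  "steps": [
    {"tx": 70, "ty": 80, "tz": 300, "yaw": 0, "fingers": 0}
  ]
}}

```text
time_s: 12.9
tcp_pos: [0.8775, 0.2875, 0.3499]
orientation: [0.323, 0.882, 0.323]
force: [0.2, 0.2, 0.2]
width: 0.0881
```

>>> {"method": "drive_tool", "body": {
  "steps": [
    {"tx": 75, "ty": 80, "tz": 300, "yaw": 0, "fingers": 0}
  ]
}}

```text
time_s: 12.98
tcp_pos: [0.8822, 0.2868, 0.3534]
orientation: [0.323, 0.86, 0.323]
force: [1.3, 0.3, 0.3]
width: 0.0883
```

```bash
python3 d.py 750 320 310 90
```

```text
t 12.9833 tcp [882.2 286.8 353.4] x-axis [ 0.619  0.207 -0.758] q [ 0.16   1.013  0.188  0.112  1.239 -1.409] F [1.3 0.3 0.3] w 0.08831217589001247
delta [ -42.1   33.1 -132.6]
yaw -0.07425817799968434
```

>>> {"method": "drive_tool", "body": {
  "steps": [
    {"tx": 85, "ty": 80, "tz": 300, "yaw": 0, "fingers": 0}
  ]
}}

```text
time_s: 13.07
tcp_pos: [0.8869, 0.2862, 0.3568]
orientation: [0.322, 0.837, 0.322]
force: [-0.4, -0.0, 0.7]
width: 0.0878
```

>>> {"method": "drive_tool", "body": {
  "steps": [
    {"tx": 90, "ty": 80, "tz": 300, "yaw": 0, "fingers": 0}
  ]
}}

```text
time_s: 13.15
tcp_pos: [0.8915, 0.2856, 0.3601]
orientation: [0.322, 0.815, 0.322]
force: [0.3, 0.3, 0.4]
width: 0.0882
```

>>> {"method": "drive_tool", "body": {
  "steps": [
    {"tx": 95, "ty": 80, "tz": 300, "yaw": 0, "fingers": 0}
  ]
}}

```text
time_s: 13.23
tcp_pos: [0.8958, 0.2851, 0.3637]
orientation: [0.321, 0.794, 0.321]
force: [0.4, 0.3, 0.4]
width: 0.088
```

>>> {"method": "drive_tool", "body": {
  "steps": [
    {"tx": 100, "ty": 80, "tz": 300, "yaw": 0, "fingers": 0}
  ]
}}

```text
time_s: 13.32
tcp_pos: [0.8999, 0.2846, 0.3676]
orientation: [0.321, 0.772, 0.321]
force: [-0.9, 0.3, 0.4]
width: 0.0878
```

>>> {"method": "drive_tool", "body": {
  "steps": [
    {"tx": 105, "ty": 80, "tz": 300, "yaw": 0, "fingers": 0}
  ]
}}

```text
time_s: 13.4
tcp_pos: [0.9038, 0.2841, 0.3718]
orientation: [0.321, 0.75, 0.32]
force: [-0.8, -0.2, -0.6]
width: 0.0882
```

>>> {"method": "drive_tool", "body": {
  "steps": [
    {"tx": 110, "ty": 80, "tz": 300, "yaw": 0, "fingers": 0}
  ]
}}

```text
time_s: 13.48
tcp_pos: [0.9075, 0.2836, 0.3763]
orientation: [0.32, 0.728, 0.32]
force: [1.1, 0.4, -0.9]
width: 0.0884
```

```bash
python3 d.py 750 320 310 90
python3 - <<'E'
from h import *
t=load("top0");s=load("scene0");w=wcam(load("wrist5"))
T=lambda x,y:(x/3.2+150-.35,y/3.2+100-.35)
S=lambda x,y:(x/3.3+170-.35,y/3.3+150-.35)
X,r=tri([(t,*T(524,53)),(s,*S(594,115)),(w,105,291)]);print("tip",X,r)
# contours of red & white in the three views
for n,d in(("top",t),("scene",s),("wrist",w)):
    h=cv2.cvtColor(d["frame"],cv2.COLOR_BGR2HSV)
    m=cv2.inRange(h,(0,150,80),(8,255,255))|cv2.inRange(h,(172,150,80),(180,255,255))
    box={"top":(300,110,335,150),"scene":(330,175,355,215),"wrist":(80,220,130,300)}[n]
    k=np.zeros_like(m);k[box[1]:box[3],box[0]:box[2]]=255;m&=k
    ys,xs=np.nonzero(m);p=np.c_[xs,ys].astype(float);mu=p.mean(0);u,sv,vt=np.linalg.svd(p-mu);print(n,len(p),mu,vt[0],(p.min(0),p.max(0)))
E
```

```text
t 13.4833 tcp [907.5 283.6 376.3] x-axis [ 0.708  0.234 -0.666] q [ 0.146  1.013  0.188  0.144  1.111 -1.431] F [ 1.1  0.4 -0.9] w 0.08837032243355435
delta [ -58.9   35.3 -160.7]
yaw -0.10335500586921079
tip [0.67577431 0.17892742 0.13074965] [array([-0.54327066, -1.015572  ]), array([-0.10815853,  0.10613374]), array([-1.27200262, -1.72677348])]
top 87 [317.14942529 135.42528736] [0.19984112 0.97982832] (array([313., 124.]), array([322., 141.]))
scene 59 [343.72881356 201.49152542] [-0.32987276  0.9440254 ] (array([339., 189.]), array([348., 207.]))
wrist 421 [104.48218527 252.35629454] [-0.01861431  0.99982674] (array([ 96., 233.]), array([117., 291.]))
```

```bash
cat > ik.py <<'E'
import numpy as np
L1,L2,c,h,d,o=.4392,.3996,.0982,.204,.2507,.1158
def ik(r,z,T):  # tcp plane r,z
    R=r-d*np.sin(T);Z=z+d*np.cos(T)-h;D=np.hypot(R,Z)
    k=(D*D-L1**2-L2**2)/(2*L1*L2)
    if abs(k)>1: return None
    e=np.arccos(k);q3=e-c
    q2=np.arctan2(R,Z)-np.arctan2(L2*np.sin(e),L1+L2*np.cos(e))
    return np.array([q2,q3,np.pi-T-q2-q3])
E
python3 - <<'E'
from ik import *
for T in range(0,60,5):
    t=np.radians(T);g=np.array([.628,.061]);p=g+.0187*np.array([np.sin(t),-np.cos(t)])
    print(T,[np.round(ik(*(p+b*np.array([-np.sin(t),np.cos(t)])),t),2) for b in (0,.05,.1)])
    # final pose: tip over pin; grasp approx
E
```

```text
0 [array([0.76, 1.33, 1.05]), array([0.69, 1.3 , 1.15]), array([0.64, 1.25, 1.25])]
5 [array([0.72, 1.4 , 0.93]), array([0.65, 1.39, 1.02]), array([0.58, 1.35, 1.12])]
10 [array([0.69, 1.47, 0.81]), array([0.61, 1.47, 0.89]), array([0.53, 1.45, 0.98])]
15 [array([0.66, 1.54, 0.68]), array([0.57, 1.55, 0.76]), array([0.48, 1.55, 0.85])]
20 [array([0.64, 1.6 , 0.55]), array([0.54, 1.63, 0.63]), array([0.44, 1.64, 0.71])]
25 [array([0.62, 1.67, 0.42]), array([0.51, 1.71, 0.49]), array([0.4 , 1.73, 0.57])]
30 [array([0.61, 1.72, 0.29]), array([0.49, 1.78, 0.35]), array([0.38, 1.82, 0.42])]
35 [array([0.6 , 1.78, 0.15]), array([0.48, 1.84, 0.2 ]), array([0.36, 1.9 , 0.27])]
40 [array([0.6 , 1.83, 0.01]), array([0.48, 1.91, 0.06]), array([0.35, 1.97, 0.12])]
45 [array([ 0.61,  1.87, -0.13]), array([ 0.49,  1.96, -0.1 ]), array([ 0.36,  2.04, -0.04])]
50 [array([ 0.63,  1.91, -0.27]), array([ 0.5 ,  2.02, -0.25]), array([ 0.38,  2.11, -0.21])]
55 [array([ 0.65,  1.95, -0.41]), array([ 0.53,  2.06, -0.41]), array([ 0.41,  2.16, -0.39])]
```

```bash
cat >> ik.py <<'E'
from scipy.spatial.transform import Rotation as Ro
from scipy.optimize import least_squares
S4,S6=1,1
LO=np.array([-2.94,-.97,.19,-1.23,.02,-2.88]);HI=np.array([2.94,2.17,2.56,4.37,3.11,2.88])
def fk6(q,s4=None,s6=None,k=np.pi):
    s4=S4 if s4 is None else s4;s6=S6 if s6 is None else s6
    q1,q2,q3,q4,q5,q6=q
    A=Ro.from_euler('z',q1);F=A*Ro.from_euler('y',q2+q3)
    W=F*Ro.from_euler('z',s4*q4)*Ro.from_euler('y',q5)*Ro.from_euler('z',s6*q6)
    M=W.as_matrix()  # columns; tool x = M z
    X=M[:,2];Y=M[:,1];Z=np.cross(X,Y)
    wr=A.apply([L1*np.sin(q2)+L2*np.sin(q2+q3+c),o,h+L1*np.cos(q2)+L2*np.cos(q2+q3+c)])
    return wr+d*X,np.c_[X,Y,Z]
def solve(p,R,q0,lo=LO,hi=HI):
    def f(q):
        P,Q=fk6(q);return np.r_[(P-p)*3,(Ro.from_matrix(Q.T@R)).as_rotvec()]
    q0=np.clip(q0,lo+1e-3,hi-1e-3)
    s=least_squares(f,q0,bounds=(lo,hi));return s.x,np.abs(s.fun).max()
E
python3 - <<'E'
from ik import *
from h import Rm
from plant import robot
s=robot.get_state();R=Rm(s["orientation"]);print(np.round(R,3),s["tcp_pos"])
for a in (1,-1):
  for b in (1,-1):
    P,Q=fk6(s["q"],a,b);print(a,b,np.round(P,4),np.degrees(np.linalg.norm(Ro.from_matrix(Q.T@R).as_rotvec())),np.round(Q,3).tolist())
E
```

```text
[[ 0.708 -0.099  0.699]
 [ 0.234  0.967 -0.1  ]
 [-0.666  0.235  0.708]] [0.90750418 0.28357897 0.37628438]
1 1 [0.9101 0.2838 0.3772] 90.00000000000001 [[0.708, -0.699, -0.099], [0.234, 0.1, 0.967], [-0.666, -0.708, 0.235]]
1 -1 [0.9101 0.2838 0.3772] 73.9688244447727 [[0.708, 0.644, 0.288], [0.234, 0.171, -0.957], [-0.666, 0.746, -0.03]]
-1 1 [0.9195 0.22   0.3772] 98.20721125824087 [[0.746, -0.666, -0.0], [-0.02, -0.023, 1.0], [-0.666, -0.746, -0.03]]
-1 -1 [0.9195 0.22   0.3772] 68.03169022832745 [[0.746, 0.64, 0.184], [-0.02, 0.298, -0.954], [-0.666, 0.708, 0.235]]
```

```bash
sed -i 's/X=M\[:,2\];Y=M\[:,1\]/X=M[:,2];Y=-M[:,0]/; s/c,h,d,o=.4392,.3996,.0982,.204,.2507,.1158/c,h,d,o=.4392,.3996,.0982,.2003,.247,.1158/' ik.py
python3 - <<'E'
from ik import *
from h import Rm
from plant import robot
s=robot.get_state();R0=Rm(s["orientation"]);q=s["q"];
P,Q=fk6(q);print(P,s["tcp_pos"],np.degrees(np.linalg.norm(Ro.from_matrix(Q.T@R0).as_rotvec())))
A=np.radians(16);b=np.array([np.sin(np.radians(40))*np.cos(A),np.sin(np.radians(40))*np.sin(A),np.cos(np.radians(40))])
tip=np.array([.675,.1785,.1315]);g=tip-.092*b
l=R0.T@b;print("b in tool",l);psi0=np.arctan(-l[1]/l[2]);print("psi",psi0)
pin=np.array([.593,.336,.0425])
def walk(q,p0,R0_,p1,R1,n=12):
    rv=Ro.from_matrix(R0_.T@R1).as_rotvec();m=0
    for i in range(1,n+1):
        p=p0+(p1-p0)*i/n;R=R0_@Ro.from_rotvec(rv*i/n).as_matrix();q,e=solve(p,R,q);m=max(m,e)
    return q,m
for flip in (0,1,-1):
    Rg=R0@Ro.from_euler('x',psi0).as_matrix()
    p=s["tcp_pos"];qq=q;Rc=R0
    hi=np.array([.60,.25,.33]); 
    qq,m=walk(qq,p,Rc,hi,Rg);print("flip",flip,"hi",np.round(qq,2),round(m,4));Rc=Rg
    for k in range(abs(flip)*4):
        Rn=Rc@Ro.from_euler('x',flip*np.pi/4).as_matrix();qq,m=walk(qq,hi,Rc,hi,Rn,6);Rc=Rn
        print("   yaw",np.round(qq,2),round(m,4))
    tg=g+.0187*Rc[:,0];pre=tg-.1*Rc[:,0]
    qq,m=walk(qq,hi,Rc,pre,Rc);print("  pre",np.round(qq,2),round(m,4))
    qq,m=walk(qq,pre,Rc,tg,Rc);print("  grasp",np.round(qq,2),round(m,4))
    ex=tg+.09*b;qq,m=walk(qq,tg,Rc,ex,Rc);print("  extract",np.round(qq,2),round(m,4))
    up=np.array([.58,.28,.25]);qq,m=walk(qq,ex,Rc,up,Rc);print("  up",np.round(qq,2),round(m,4))
    for sg in (1,-1):
        R2=Rc;q2=qq
        for k in range(1,9):
            Rn=R2@Ro.from_euler('x',sg*np.radians(22.5)).as_matrix();q2,m=walk(q2,up,R2,up,Rn,4);R2=Rn
            if k>=5:
                bb=R2@(Rc.T@b);tt=pin+[0,0,.02]-.092*bb+.0187*R2[:,0]
                q3,m3=walk(q2,up,R2,tt,R2,8)
                print("    sg",sg,k*22.5,np.round(q2,2),round(m,4),"final",np.round(tt,3),np.round(q3,2),round(m3,4),"ang",np.degrees(np.arccos(bb[2])))
E
```

```text
[0.90743458 0.28294966 0.37592275] [0.90750418 0.28357897 0.37628438] 2.6848708983465314e-14
b in tool [-0.03068966  0.2898962   0.95656591]
psi -0.29426112878603117
flip 0 hi [ 0.17  0.18  1.65  0.23  0.49 -1.85] 0.0
  pre [-0.03  0.33  2.    1.1   0.23 -2.88] 0.104
  grasp [ 0.03  0.59  1.78  1.14  0.17 -2.88] 0.1293
  extract [ 0.03  0.57  1.68  1.14  0.23 -2.88] 0.1206
  up [ 0.25  0.25  1.78  0.2   0.28 -1.78] 0.0166
    sg 1 112.5 [0.25 0.25 1.78 0.2  0.28 0.18] 0.0 final [0.605 0.429 0.076] [ 0.5   0.7   1.57 -1.23  0.14  1.77] 0.0181 ang 106.42687453527392
    sg 1 135.0 [0.25 0.25 1.78 0.2  0.28 0.57] 0.0 final [0.631 0.415 0.098] [ 0.46  0.69  1.55 -1.02  0.13  1.93] 0.0 ang 121.36506491309562
    sg 1 157.5 [0.25 0.25 1.78 0.2  0.28 0.97] 0.0 final [0.652 0.39  0.112] [ 0.41  0.67  1.54 -0.61  0.12  1.87] 0.0 ang 132.51916209052771
    sg 1 180.0 [0.25 0.25 1.78 0.2  0.28 1.36] 0.0 final [0.667 0.358 0.117] [ 0.35  0.66  1.55 -0.2   0.1   1.81] 0.0 ang 136.48416205115373
    sg -1 112.5 [ 0.32  0.27  1.83 -0.62  0.16 -2.88] 0.107 final [0.656 0.266 0.073] [ 0.24  0.65  1.6
[... 3082 characters left out ...]
67 0.358 0.117] [ 0.35  0.66  1.55 -0.2   0.1  -1.33] 0.0 ang 136.48416205115373
    sg -1 112.5 [ 1.91  0.97  2.56 -1.23  1.43 -2.88] 1.5031 final [0.656 0.266 0.073] [ 2.06  1.19  2.56 -1.23  1.24 -2.88] 1.7459 ang 104.30104434131937
    sg -1 135.0 [ 2.94  2.17  2.56 -1.23  0.65 -2.56] 1.5028 final [0.669 0.291 0.095] [ 2.94  2.17  2.41 -1.23  0.63 -2.66] 1.2868 ang 119.54508768384932
    sg -1 157.5 [ 2.94  2.17  2.56 -1.23  0.67 -2.88] 1.0544 final [0.673 0.323 0.111] [ 2.94  2.17  2.44 -1.23  0.67 -2.88] 1.3123 ang 131.37758605691607
    sg -1 180.0 [ 2.94  2.17  2.56 -1.23  0.74 -2.88] 1.0806 final [0.667 0.358 0.117] [ 2.94  2.17  2.47 -1.23  0.75 -2.88] 1.3253 ang 136.48416205115376
```

```bash
python3 d.py 600 250 330 90
```

```text
t 13.4833 tcp [907.5 283.6 376.3] x-axis [ 0.708  0.234 -0.666] q [ 0.146  1.013  0.188  0.144  1.111 -1.431] F [ 1.1  0.4 -0.9] w 0.08837032243355435
delta [-194.9  -12.8 -244.3]
yaw -0.10335500586921079
```

>>> {"method": "drive_tool", "body": {
  "steps": [
    {"tx": -195, "ty": -13, "tz": -244, "yaw": 0.12, "fingers": 0},
    {"tx": -195, "ty": -13, "tz": -244, "yaw": 0.24, "fingers": 0},
    {"tx": -195, "ty": -13, "tz": -244, "yaw": 0.36, "fingers": 0},
    {"tx": -195, "ty": -13, "tz": -244, "yaw": 0.48, "fingers": 0},
    {"tx": -195, "ty": -13, "tz": -244, "yaw": 0.6, "fingers": 0},
    {"tx": -195, "ty": -13, "tz": -244, "yaw": 0.72, "fingers": 0},
    {"tx": -195, "ty": -13, "tz": -244, "yaw": 0.84, "fingers": 0},
    {"tx": -195, "ty": -13, "tz": -244, "yaw": 0.96, "fingers": 0},
    {"tx": -195, "ty": -13, "tz": -244, "yaw": 1.08, "fingers": 0},
    {"tx": -195, "ty": -13, "tz": -244, "yaw": 1.2, "fingers": 0}
  ]
}}

```text
time_s: 14.32
tcp_pos: [0.5944, 0.2498, 0.3288]
orientation: [1.384, 0.733, 0.322]
force: [0.2, 0.1, 0.6]
width: 0.0883
```

```bash
python3 d.py 600 250 330 90
```

```text
t 14.3167 tcp [594.4 249.8 328.8] x-axis [ 0.705  0.235 -0.669] q [ 0.173  0.165  1.664  0.235  0.491 -0.494] F [0.2 0.1 0.6] w 0.08827161046391382
delta [3.2 4.1 2.3]
yaw -1.164376088905073
```

>>> {"method": "drive_tool", "body": {
  "steps": [
    {"tx": 0, "ty": 0, "tz": 0, "yaw": 0.12, "fingers": 0},
    {"tx": 0, "ty": 0, "tz": 0, "yaw": 0.24, "fingers": 0},
    {"tx": 0, "ty": 0, "tz": 0, "yaw": 0.36, "fingers": 0},
    {"tx": 0, "ty": 0, "tz": 0, "yaw": 0.48, "fingers": 0},
    {"tx": 0, "ty": 0, "tz": 0, "yaw": 0.6, "fingers": 0},
    {"tx": 0, "ty": 0, "tz": 0, "yaw": 0.72, "fingers": 0},
    {"tx": 0, "ty": 0, "tz": 0, "yaw": 0.84, "fingers": 0},
    {"tx": 0, "ty": 0, "tz": 0, "yaw": 0.96, "fingers": 0},
    {"tx": 0, "ty": 0, "tz": 0, "yaw": 1.08, "fingers": 0},
    {"tx": 0, "ty": 0, "tz": 0, "yaw": 1.2, "fingers": 0}
  ]
}}

```text
time_s: 15.15
tcp_pos: [0.5998, 0.2497, 0.3311]
orientation: [2.583, 0.729, 0.319]
force: [-0.0, -0.6, 0.2]
width: 0.0884
```

```bash
cat > g.py <<'E'
from h import *
from plant import robot
import sys
s=robot.get_state();R=Rm(s["orientation"])
A=np.radians(16);b=np.array([np.sin(np.radians(40))*np.cos(A),np.sin(np.radians(40))*np.sin(A),np.cos(np.radians(40))])
tip=np.array([.675,.1785,.1315]);g=tip-.092*b
l=R.T@b
psi=np.arctan(-l[1]/l[2]);print("q",np.round(s["q"],2),"t",s["time_s"],"b",np.round(l,3),"psi",psi,"x",np.round(R[:,0],3),"y",np.round(R[:,1],3))
for back in (.1,.05,0): print(back,delta(s,g+(.0187-back)*R[:,0]))
E
python3 g.py
```

```text
q [0.17 0.17 1.65 0.23 0.49 0.71] t 15.15 b [-0.031  0.552 -0.833] psi 0.5847384447611252 x [ 0.708  0.234 -0.666] y [ 0.601 -0.694  0.396]
0.1 [ 91.  -35.1 223.6]
0.05 [141.  -35.1 223.6]
0 [191.  -35.1 223.6]
```

>>> {"method": "drive_tool", "body": {
  "steps": [
    {"tx": 10, "ty": -4, "tz": 25, "yaw": 0.12, "fingers": 0},
    {"tx": 20, "ty": -8, "tz": 50, "yaw": 0.24, "fingers": 0},
    {"tx": 30, "ty": -12, "tz": 75, "yaw": 0.36, "fingers": 0},
    {"tx": 40, "ty": -16, "tz": 100, "yaw": 0.48, "fingers": 0},
    {"tx": 50, "ty": -20, "tz": 125, "yaw": 0.585, "fingers": 0},
    {"tx": 60, "ty": -24, "tz": 150, "yaw": 0.585, "fingers": 0},
    {"tx": 70, "ty": -28, "tz": 175, "yaw": 0.585, "fingers": 0},
    {"tx": 80, "ty": -32, "tz": 200, "yaw": 0.585, "fingers": 0},
    {"tx": 86, "ty": -35, "tz": 223, "yaw": 0.585, "fingers": 0},
    {"tx": 86, "ty": -35, "tz": 223, "yaw": 0.585, "fingers": 0}
  ]
}}

```text
time_s: 15.98
tcp_pos: [0.5617, 0.1527, 0.1354]
orientation: [-3.114, 0.732, 0.332]
force: [0.7, -0.5, -0.5]
width: 0.0882
```

```bash
python3 g.py
```

```text
q [-0.06  0.32  2.07  1.73  0.29 -0.41] t 15.9833 b [-0.035  0.007 -0.999] psi 0.006643637656628763 x [ 0.703  0.242 -0.668] y [ 0.308 -0.951 -0.02 ]
0.1 [10.4  9.8 17.3]
0.05 [60.4  9.8 17.3]
0 [110.4   9.8  17.3]
```

>>> {"method": "drive_tool", "body": {
  "steps": [
    {"tx": 4, "ty": 10, "tz": 17, "yaw": 0.006, "fingers": 0},
    {"tx": 4, "ty": 10, "tz": 17, "yaw": 0.006, "fingers": 0},
    {"tx": 4, "ty": 10, "tz": 17, "yaw": 0.006, "fingers": 0}
  ]
}}

```text
time_s: 16.23
tcp_pos: [0.5567, 0.1412, 0.12]
orientation: [-3.106, 0.734, 0.333]
force: [0.1, 0.5, 1.3]
width: 0.0882
```

```bash
python3 g.py;  python3 - <<'E'
from plant import robot, imaging
from h import *
for n in ["wrist","scene"]:
    s=robot.get_state()
    d=imaging.get_image(n);cv2.imwrite(f"pics/{n}6.png",d["frame"])
    np.savez(f"pics/{n}6.npz",tcp=s["tcp_pos"],ori=s["orientation"],**d)
w=wcam(load("wrist6"))
A=np.radians(16);b=np.array([np.sin(np.radians(40))*np.cos(A),np.sin(np.radians(40))*np.sin(A),np.cos(np.radians(40))])
tip=np.array([.675,.1785,.1315])
print([proj(w,tip-k*b) for k in (0,.056,.092,.11)])
E
```

```text
q [-0.09  0.34  2.1   1.84  0.32 -0.54] t 16.2333 b [-0.037 -0.001 -0.999] psi -0.0011958112574184747 x [ 0.701  0.243 -0.67 ] y [ 0.304 -0.952 -0.027]
0.1 [6.4 0.2 0.2]
0.05 [56.4  0.2  0.2]
0 [106.4   0.2   0.2]
[array([285.02196396,  75.80091035]), array([284.7898734, 167.9545093]), array([284.65802095, 220.30768602]), array([284.59649406, 244.7374768 ])]
```

View pics/wrist6.png

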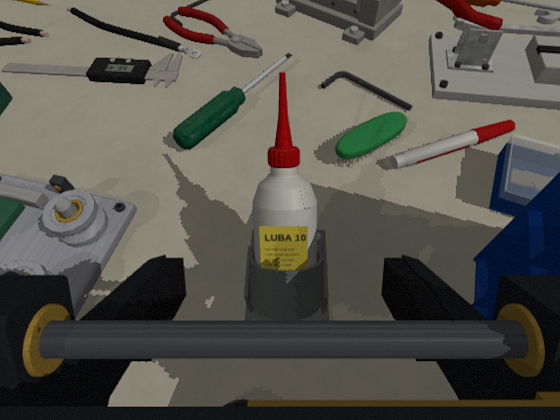

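View pics/scene6.png

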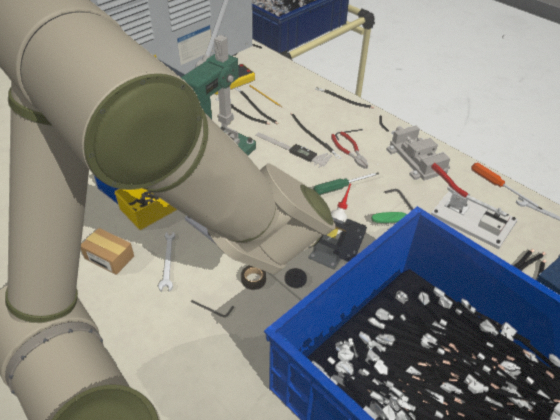

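>>> {"method": "drive_tool", "body": {
  "steps": [
    {"tx": 30, "ty": -1, "tz": 0, "yaw": 0, "fingers": 0},
    {"tx": 60, "ty": -1, "tz": 0, "yaw": 0, "fingers": 0},
    {"tx": 85, "ty": -1, "tz": 0, "yaw": 0, "fingers": 0},
    {"tx": 100, "ty": -1, "tz": 0, "yaw": 0, "fingers": 0},
    {"tx": 106, "ty": -1, "tz": 0, "yaw": 0, "fingers": 0},
    {"tx": 106, "ty": -1, "tz": 0, "yaw": 0, "fingers": 0},
    {"tx": 106, "ty": -1, "tz": 0, "yaw": 0, "fingers": 0}
  ]
}}

```text
time_s: 16.92
tcp_pos: [0.6305, 0.1688, 0.0499]
orientation: [-3.106, 0.733, 0.335]
force: [0.3, -0.5, -0.2]
width: 0.0887
```

```bash
python3 g.py;  python3 - <<'E'
from plant import robot, imaging
from h import *
for n in ["wrist","top"]:
    s=robot.get_state()
    d=imaging.get_image(n);cv2.imwrite(f"pics/{n}7.png",d["frame"])
    np.savez(f"pics/{n}7.npz",tcp=s["tcp_pos"],ori=s["orientation"],**d)
print(np.round(s["force"],1))
E
```

```text
q [-0.02  0.61  1.9   2.16  0.31 -0.82] t 16.9167 b [-0.035  0.001 -0.999] psi 0.0007361452509726708 x [ 0.702  0.244 -0.669] y [ 0.306 -0.952 -0.026]
0.1 [-99.    2.2   0.9]
0.05 [-49.    2.2   0.9]
0 [1.  2.2 0.9]
[-0.9  0.   0.6]
```

View pics/wrist7.png

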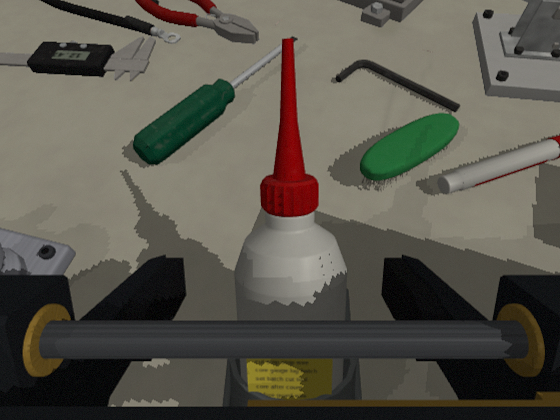

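>>> {"method": "drive_tool", "body": {
  "squeeze": 35,
  "steps": [
    {"tx": 1, "ty": 2, "tz": 0, "yaw": 0, "fingers": 0},
    {"tx": 1, "ty": 2, "tz": 0, "yaw": 0, "fingers": 1},
    {"tx": 1, "ty": 2, "tz": 0, "yaw": 0, "fingers": 1},
    {"tx": 1, "ty": 2, "tz": 0, "yaw": 0, "fingers": 1},
    {"tx": 1, "ty": 2, "tz": 0, "yaw": 0, "fingers": 1},
    {"tx": 1, "ty": 2, "tz": 0, "yaw": 0, "fingers": 1},
    {"tx": 1, "ty": 2, "tz": 0, "yaw": 0, "fingers": 1},
    {"tx": 1, "ty": 2, "tz": 0, "yaw": 0, "fingers": 1},
    {"tx": 1, "ty": 2, "tz": 0, "yaw": 0, "fingers": 1},
    {"tx": 1, "ty": 2, "tz": 0, "yaw": 0, "fingers": 1}
  ]
}}

```text
time_s: 17.85
tcp_pos: [0.6319, 0.1667, 0.0483]
orientation: [-3.106, 0.733, 0.334]
force: [0.2, -0.0, 0.7]
width: 0.0411
```

```bash
python3 g.py;  python3 - <<'E'
from plant import robot, imaging
s=robot.get_state();print(s["force"],s["width"])
E
```

```text
q [-0.02  0.62  1.9   2.16  0.32 -0.82] t 17.85 b [-0.036  0.    -0.999] psi 0.0001256784592446609 x [ 0.702  0.244 -0.669] y [ 0.306 -0.952 -0.026]
0.1 [-100.6   -0.3    0.2]
0.05 [-50.6  -0.3   0.2]
0 [-0.6 -0.3  0.2]
[ 0.19459862 -0.03381071  0.69113851] 0.04105873381164534
```

>>> {"method": "drive_tool", "body": {
  "steps": [
    {"tx": -0.2, "ty": 0, "tz": -5, "yaw": 0, "fingers": 1},
    {"tx": -0.5, "ty": 0, "tz": -15, "yaw": 0, "fingers": 1},
    {"tx": -1, "ty": 0, "tz": -28, "yaw": 0, "fingers": 1},
    {"tx": -1.5, "ty": 0, "tz": -42, "yaw": 0, "fingers": 1},
    {"tx": -2, "ty": 0, "tz": -56, "yaw": 0, "fingers": 1},
    {"tx": -2.5, "ty": 0, "tz": -70, "yaw": 0, "fingers": 1},
    {"tx": -3, "ty": 0, "tz": -85, "yaw": 0, "fingers": 1},
    {"tx": -4, "ty": 0, "tz": -100, "yaw": 0, "fingers": 1},
    {"tx": -4, "ty": 0, "tz": -110, "yaw": 0, "fingers": 1},
    {"tx": -4, "ty": 0, "tz": -110, "yaw": 0, "fingers": 1}
  ]
}}

```text
time_s: 18.68
tcp_pos: [0.701, 0.1865, 0.1342]
orientation: [-3.107, 0.731, 0.334]
force: [0.1, 0.3, -1.5]
width: 0.0415
```

```bash
python3 g.py;python3 d.py 580 280 280 90;  python3 - <<'E'
from plant import robot, imaging
from h import *
for n in ["wrist","scene"]:
    s=robot.get_state()
    d=imaging.get_image(n);cv2.imwrite(f"pics/{n}8.png",d["frame"])
    np.savez(f"pics/{n}8.npz",tcp=s["tcp_pos"],ori=s["orientation"],**d)
E
```

```text
q [0.02 0.57 1.65 1.15 0.26 0.25] t 18.6833 b [-0.034  0.001 -0.999] psi 0.0011648164623012456 x [ 0.703  0.244 -0.668] y [ 0.306 -0.952 -0.025]
0.1 [-96.6  -0.3 112.1]
0.05 [-46.6  -0.3 112.1]
0 [  3.4  -0.3 112.1]
t 18.6833 tcp [701.  186.5 134.2] x-axis [ 0.703  0.244 -0.668] q [0.018 0.568 1.653 1.152 0.256 0.251] F [ 0.1  0.3 -1.5] w 0.041459916050126305
delta [-159.6 -129.7  -48.3]
yaw -2.947979182844735
```

View pics/wrist8.png

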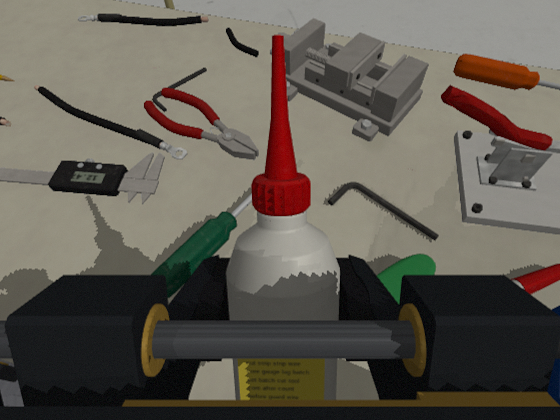

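>>> {"method": "drive_tool", "body": {
  "steps": [
    {"tx": -18, "ty": -14, "tz": -5, "yaw": 0, "fingers": 1},
    {"tx": -36, "ty": -28, "tz": -10, "yaw": 0, "fingers": 1},
    {"tx": -54, "ty": -43, "tz": -16, "yaw": 0, "fingers": 1},
    {"tx": -72, "ty": -58, "tz": -21, "yaw": 0, "fingers": 1},
    {"tx": -90, "ty": -73, "tz": -27, "yaw": 0, "fingers": 1},
    {"tx": -108, "ty": -87, "tz": -32, "yaw": 0, "fingers": 1},
    {"tx": -126, "ty": -102, "tz": -38, "yaw": 0, "fingers": 1},
    {"tx": -144, "ty": -116, "tz": -43, "yaw": 0, "fingers": 1},
    {"tx": -160, "ty": -130, "tz": -48, "yaw": 0, "fingers": 1},
    {"tx": -160, "ty": -130, "tz": -48, "yaw": 0, "fingers": 1}
  ]
}}

```text
time_s: 19.62
tcp_pos: [0.5771, 0.2816, 0.2809]
orientation: [-3.106, 0.731, 0.338]
force: [0.6, -0.2, -1.4]
width: 0.0417
```

```bash
python3 d.py 580 280 280 90
```

```text
t 19.6167 tcp [577.1 281.6 280.9] x-axis [ 0.702  0.247 -0.668] q [0.245 0.207 1.746 0.199 0.357 1.357] F [ 0.6 -0.2 -1.4] w 0.041654663995843916
delta [ 2.3  2.5 -0.9]
yaw -2.947092993929536
```

>>> {"method": "drive_tool", "body": {
  "steps": [
    {"tx": 0, "ty": 0, "tz": 0, "yaw": -0.1, "fingers": 1},
    {"tx": 0, "ty": 0, "tz": 0, "yaw": -0.21, "fingers": 1},
    {"tx": 0, "ty": 0, "tz": 0, "yaw": -0.32, "fingers": 1},
    {"tx": 0, "ty": 0, "tz": 0, "yaw": -0.43, "fingers": 1},
    {"tx": 0, "ty": 0, "tz": 0, "yaw": -0.54, "fingers": 1},
    {"tx": 0, "ty": 0, "tz": 0, "yaw": -0.65, "fingers": 1},
    {"tx": 0, "ty": 0, "tz": 0, "yaw": -0.76, "fingers": 1},
    {"tx": 0, "ty": 0, "tz": 0, "yaw": -0.87, "fingers": 1},
    {"tx": 0, "ty": 0, "tz": 0, "yaw": -0.97, "fingers": 1},
    {"tx": 0, "ty": 0, "tz": 0, "yaw": -1.07, "fingers": 1}
  ]
}}

```text
time_s: 20.45
tcp_pos: [0.5784, 0.2794, 0.2764]
orientation: [2.103, 0.737, 0.336]
force: [-0.2, -0.1, -1.4]
width: 0.0418
```

>>> {"method": "drive_tool", "body": {
  "steps": [
    {"tx": 0, "ty": 0, "tz": 0, "yaw": -0.1, "fingers": 1},
    {"tx": 0, "ty": 0, "tz": 0, "yaw": -0.21, "fingers": 1},
    {"tx": 0, "ty": 0, "tz": 0, "yaw": -0.32, "fingers": 1},
    {"tx": 0, "ty": 0, "tz": 0, "yaw": -0.43, "fingers": 1},
    {"tx": 0, "ty": 0, "tz": 0, "yaw": -0.54, "fingers": 1},
    {"tx": 0, "ty": 0, "tz": 0, "yaw": -0.65, "fingers": 1},
    {"tx": 0, "ty": 0, "tz": 0, "yaw": -0.76, "fingers": 1},
    {"tx": 0, "ty": 0, "tz": 0, "yaw": -0.87, "fingers": 1},
    {"tx": 0, "ty": 0, "tz": 0, "yaw": -0.97, "fingers": 1},
    {"tx": 0, "ty": 0, "tz": 0, "yaw": -1.07, "fingers": 1}
  ]
}}

```text
time_s: 21.28
tcp_pos: [0.5784, 0.2793, 0.2764]
orientation: [1.033, 0.737, 0.336]
force: [-0.1, 0.6, -1.1]
width: 0.0411
```

>>> {"method": "drive_tool", "body": {
  "steps": [
    {"tx": 0, "ty": 0, "tz": 0, "yaw": -0.1, "fingers": 1},
    {"tx": 0, "ty": 0, "tz": 0, "yaw": -0.21, "fingers": 1},
    {"tx": 0, "ty": 0, "tz": 0, "yaw": -0.32, "fingers": 1},
    {"tx": 0, "ty": 0, "tz": 0, "yaw": -0.43, "fingers": 1},
    {"tx": 0, "ty": 0, "tz": 0, "yaw": -0.54, "fingers": 1},
    {"tx": 0, "ty": 0, "tz": 0, "yaw": -0.65, "fingers": 1},
    {"tx": 0, "ty": 0, "tz": 0, "yaw": -0.74, "fingers": 1},
    {"tx": 0, "ty": 0, "tz": 0, "yaw": -0.74, "fingers": 1}
  ]
}}

```text
time_s: 21.95
tcp_pos: [0.5784, 0.2794, 0.2766]
orientation: [0.295, 0.737, 0.335]
force: [-0.5, 0.5, -0.3]
width: 0.0411
```

```bash
cat > v.py <<'E'
from plant import robot, imaging
from h import *
import sys
k=sys.argv[1]
s=robot.get_state();R=Rm(s["orientation"]);print(s["time_s"],np.round(s["tcp_pos"]*1000,1),"q",np.round(s["q"],2),"x",np.round(R[:,0],3),"F",np.round(s["force"],1),s["width"])
# predicted bottle: in tool frame
bt=np.array([-.035,0,-.999]);gt=np.array([-.0187,0,0])
b=R@bt;tip=s["tcp_pos"]+R@gt+.092*b
print("pred tip",np.round(tip*1000,1),"angle",np.degrees(np.arccos(b[2])))
print("delta to put tip at pin+20",np.round(R.T@(np.array([.593,.336,.0625])-tip)*1000,1))
for n in ["wrist","scene","top"]:
    s=robot.get_state()
    d=imaging.get_image(n);cv2.imwrite(f"pics/{n}{k}.png",d["frame"])
    np.savez(f"pics/{n}{k}.npz",tcp=s["tcp_pos"],ori=s["orientation"],**d)
    dd=wcam(load(n+k)) if n=="wrist" else d
    print(n,"tip px",proj(dd,tip),"pin px",proj(dd,[.593,.336,.0425]))
E
python3 v.py 9
```

```text
21.95 [578.4 279.4 276.6] q [ 0.24  0.21  1.75  0.2   0.36 -1.53] x [ 0.699  0.244 -0.672] F [-0.5  0.5 -0.3] 0.041105325042748414
pred tip [498.5 279.8 226.2] angle 133.1997015933672
delta to put tip at pin+20 [189.8   6.9 -53.2]
wrist tip px [280.62693854  40.6903722 ] pin px [285.43676038  -2.64394292]
scene tip px [255.48090085 164.66511898] pin px [270.22699797 195.55917651]
top tip px [258.56998582 206.1162475 ] pin px [232.06578456 170.81581298]
```

View pics/wrist9.png

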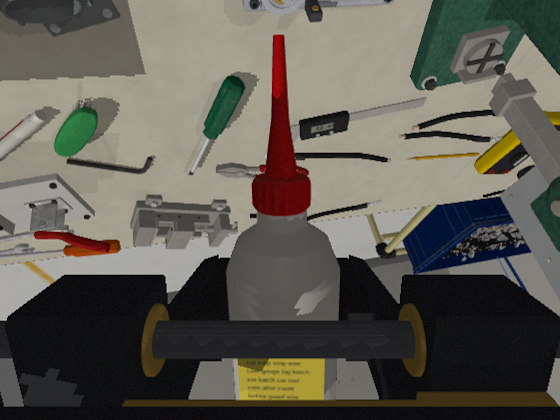

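View pics/scene9.png

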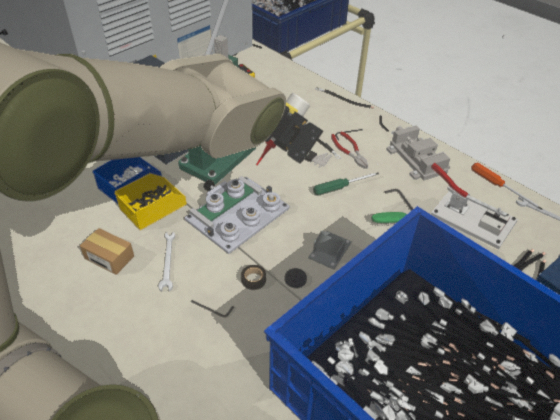

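```bash
python3 - <<'E'
from h import *
t=load("top0");s=load("scene0")
print("base corners",[np.round(onz(t,u,v,.01)*1000) for u,v in((155,200),(138,115),(105,212))])
print("head front",tri([(t,113,122),(s,223,118)])[0],[np.round(onz(t,u,v,.25)*1000) for u,v in((100,88),(110,150),(128,140))])
from plant import robot
st=robot.get_state();R=Rm(st["orientation"]);print(np.round(R,3))
S9=load("scene9")["frame"];cv2.imwrite("pics/sz9.png",cv2.resize(S9[110:210,220:340],None,fx=6,fy=6,interpolation=cv2.INTER_CUBIC))
E
```

```text
base corners [array([543., 496.,  10.]), array([722., 531.,  10.]), array([521., 596.,  10.])]
head front [0.66302752 0.55791137 0.11171062] [array([690., 524., 250.]), array([590., 507., 250.]), array([605., 480., 250.])]
[[ 0.701 -0.127  0.702]
 [ 0.244  0.967 -0.069]
 [-0.671  0.219  0.709]]
```

View pics/sz9.png

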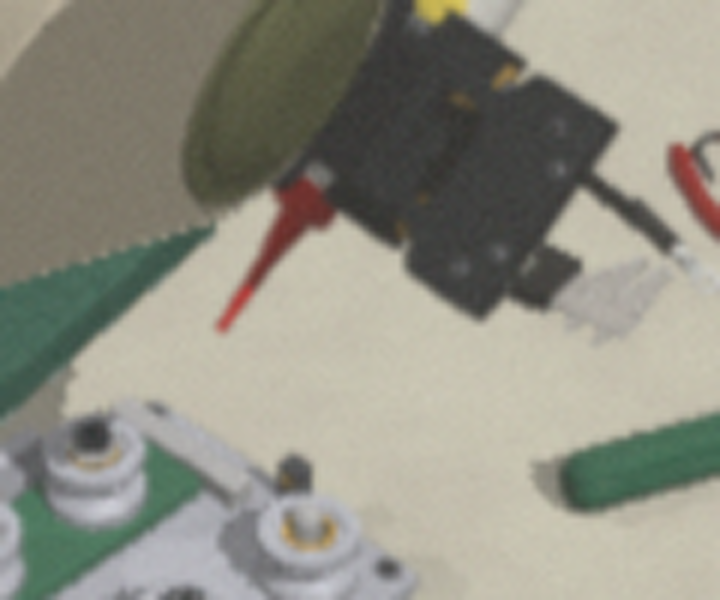

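>>> {"method": "drive_tool", "body": {
  "steps": [
    {"tx": 19, "ty": 1.5, "tz": -4, "yaw": 0, "fingers": 1},
    {"tx": 38, "ty": 3, "tz": -7, "yaw": 0, "fingers": 1},
    {"tx": 57, "ty": 4.5, "tz": -11, "yaw": 0, "fingers": 1},
    {"tx": 76, "ty": 6, "tz": -14, "yaw": 0, "fingers": 1},
    {"tx": 95, "ty": 7.5, "tz": -18, "yaw": 0, "fingers": 1},
    {"tx": 114, "ty": 9, "tz": -21, "yaw": 0, "fingers": 1},
    {"tx": 133, "ty": 10.5, "tz": -25, "yaw": 0, "fingers": 1},
    {"tx": 152, "ty": 12, "tz": -29, "yaw": 0, "fingers": 1},
    {"tx": 165, "ty": 13, "tz": -31, "yaw": 0, "fingers": 1},
    {"tx": 170, "ty": 13.5, "tz": -32, "yaw": 0, "fingers": 1}
  ]
}}

```text
time_s: 22.93
tcp_pos: [0.6739, 0.3365, 0.1424]
orientation: [0.299, 0.737, 0.335]
force: [-1.0, -0.2, -2.8]
width: 0.0415
```

>>> {"method": "drive_tool", "body": {
  "steps": [
    {"tx": 0, "ty": 0, "tz": 0, "yaw": 0, "fingers": 1},
    {"tx": 0, "ty": 0, "tz": 0, "yaw": 0, "fingers": 1}
  ]
}}

```text
time_s: 23.1
tcp_pos: [0.6737, 0.3364, 0.1453]
orientation: [0.298, 0.733, 0.335]
force: [-0.3, -0.1, -1.6]
width: 0.0412
```

```bash
python3 v.py 10; python3 - <<'E'
from h import *
S9=load("scene10")["frame"];a=cv2.resize(S9[130:230,230:330],None,fx=4,fy=4,interpolation=cv2.INTER_CUBIC)
w=cv2.resize(load("wrist10")["frame"][0:100,220:320],None,fx=4,fy=4,interpolation=cv2.INTER_CUBIC);cv2.imwrite("pics/z10.png",cv2.hconcat([a,w]))
E
```

```text
23.1 [673.7 336.4 145.3] q [ 0.3   0.6   1.55  0.17  0.15 -1.47] x [ 0.702  0.244 -0.669] F [-0.3 -0.1 -1.6] 0.04122532545934571
pred tip [593.9 337.2  94.7] angle 133.3160859869876
delta to put tip at pin+20 [ 20.6  -8.1 -23.4]
wrist tip px [280.62113543  40.69908915] pin px [248.4682784  -51.07559141]
scene tip px [270.34064689 178.3108944 ] pin px [270.22699797 195.55917651]
top tip px [229.04127639 165.00932492] pin px [232.06578456 170.81581298]
```

View pics/z10.png

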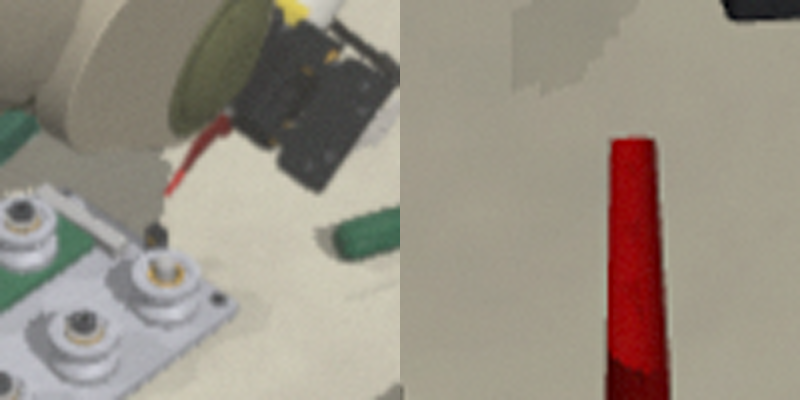

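View pics/wrist10.png

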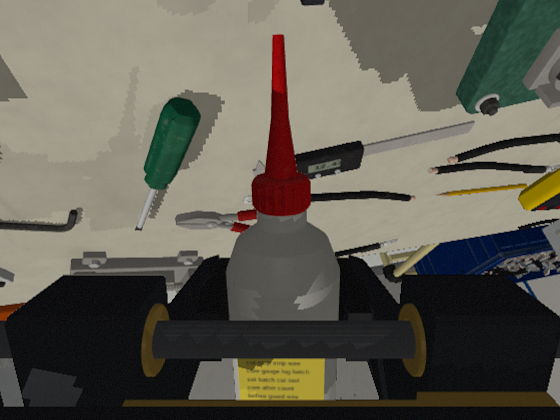

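```bash
python3 - <<'E'
from h import *
w=wcam(load("wrist10"));s=load("scene10")
X,r=tri([(w,278.2,34.8),(s,271.7,178)]);print(X*1000,r)
st=load("wrist10");R=Rm(st["ori"])
print(R.T@(np.array([.593,.336,.0425+.022])-X)*1000)
E
```

```text
[596.00722076 336.95871483  92.45757771] [array([-0.54870995,  7.17167324]), array([-0.62831285,  0.68352898])]
[ 16.37162684  -6.63706765 -21.89766723]
```

>>> {"method": "drive_tool", "body": {
  "steps": [
    {"tx": 4, "ty": -2, "tz": -5, "yaw": 0, "fingers": 1},
    {"tx": 8, "ty": -3, "tz": -10, "yaw": 0, "fingers": 1},
    {"tx": 12, "ty": -5, "tz": -15, "yaw": 0, "fingers": 1},
    {"tx": 16, "ty": -6, "tz": -20, "yaw": 0, "fingers": 1},
    {"tx": 18, "ty": -7, "tz": -22, "yaw": 0, "fingers": 1},
    {"tx": 18, "ty": -7, "tz": -22, "yaw": 0, "fingers": 1},
    {"tx": 18, "ty": -7, "tz": -22, "yaw": 0, "fingers": 1},
    {"tx": 18, "ty": -7, "tz": -22, "yaw": 0, "fingers": 1}
  ]
}}

```text
time_s: 23.92
tcp_pos: [0.6722, 0.3356, 0.1164]
orientation: [0.297, 0.733, 0.334]
force: [0.2, -0.3, -2.5]
width: 0.0413
```

```bash
python3 v.py 11; python3 - <<'E'
from h import *
S9=load("scene11")["frame"];a=cv2.resize(S9[150:225,235:310],None,fx=5.3,fy=5.3,interpolation=cv2.INTER_CUBIC)
w=cv2.resize(load("top11")["frame"][130:230,180:280],None,fx=4,fy=4,interpolation=cv2.INTER_CUBIC);w=cv2.resize(w,a.shape[1::-1]);cv2.imwrite("pics/z11.png",cv2.hconcat([a,w]))
E
```

```text
23.9167 [672.2 335.6 116.4] q [ 0.3   0.64  1.57  0.3   0.09 -1.59] x [ 0.702  0.244 -0.669] F [ 0.2 -0.3 -2.5] 0.04133795157895746
pred tip [592.4 336.4  65.7] angle 133.37059177069432
delta to put tip at pin+20 [ 2.5 -1.1 -1.8]
wrist tip px [280.62084503  40.69585257] pin px [265.08806393  -1.33995101]
scene tip px [270.00115137 188.25291468] pin px [270.22699797 195.55917651]
top tip px [230.84786387 168.8218049 ] pin px [232.06578456 170.81581298]
```

View pics/z11.png

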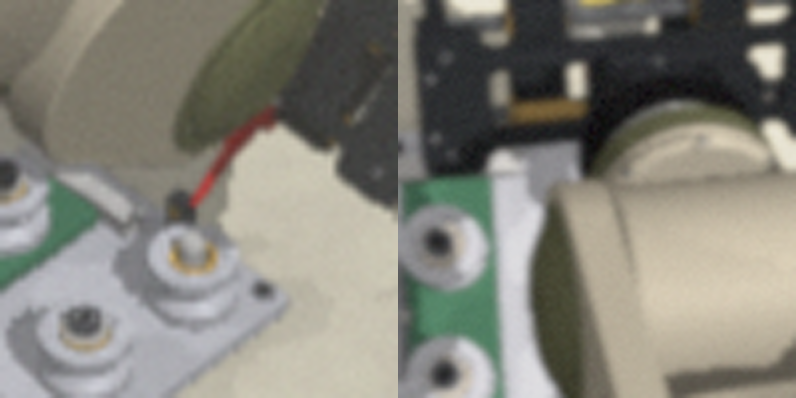

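View pics/scene11.png

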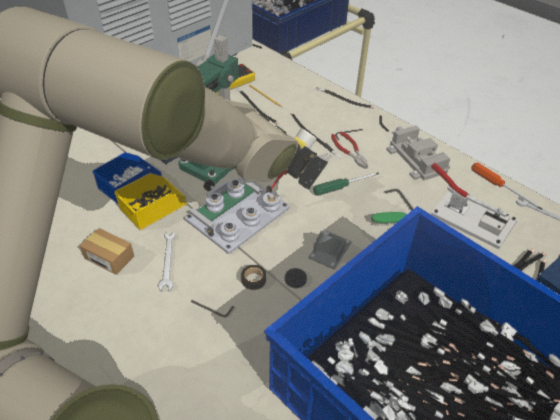

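>>> {"method": "drive_tool", "body": {
  "steps": [
    {"tx": 0, "ty": 0, "tz": 0, "yaw": 0, "fingers": 1},
    {"tx": 0, "ty": 0, "tz": 0, "yaw": 0, "fingers": 1},
    {"tx": 0, "ty": 0, "tz": 0, "yaw": 0, "fingers": 1},
    {"tx": 0, "ty": 0, "tz": 0, "yaw": 0, "fingers": 1}
  ]
}}

```text
time_s: 24.4
tcp_pos: [0.672, 0.3356, 0.116]
orientation: [0.297, 0.733, 0.335]
force: [-0.6, -0.1, -1.1]
width: 0.0416
```

```bash
python3 - <<'E'
from plant import robot
s=robot.get_state();print(s["time_s"],s["tcp_pos"],s["qd"].round(3),s["force"],s["width"])
robot.close_job()
E
```

```text
24.4 [0.67201735 0.33557848 0.11603971] [-0.    -0.001  0.002  0.     0.001 -0.001] [-0.56200443 -0.12648182 -1.0849609 ] 0.04160275356380135
the job is handed in; nothing more can be done
```

I handed the job in at 24.4 s. The roller is on its pin and the bottle is held tipped over it. `close_job()` gives no verdict, so this rests on my own checks.

**Roller:** I gripped it, lowered it over the bare pin and opened the fingers. The force reading at release was near zero. In the pictures after release it stands level with the fitted rollers, with the pin sticking out of its bush.

**Tilting the tool:** The moves only allow shifts and a turn about the tool's own x, so the tool cannot be tilted directly. I pushed past the arm's reach in many single-row moves, and the leftover tilt built up to about 48° outward. The fingers then met the bottle about square.

**Bottle:** I gripped the bare body at 35 N about 60 mm above its foot and drew it about 110 mm out along the cup's axis. I then turned it about 165° around the tool's x and moved it over the pin.

**Last checks:**
- **Tilt:** the bottle's axis is about 133° from upright.
- **Spout tip:** it works out at (592, 336, 66) mm, against the pin top at about (593, 336, 42.5) mm. That is about 1 mm to the side and 23 mm above.
- **Stability:** the joints are still and the finger opening is steady. The force reading is about the bottle's weight, so nothing else seems to be touched.

**Disagreements:** The scene view put the tip 1 to 2 pixels (about 2 mm) from the calculated point. One wrist-and-scene triangulation, taken just before the final lowering, was off by 7 pixels in the wrist picture, about 3 mm. Both are well inside the 15 mm limit. The arm hid the pin from the top camera at the end, so that view could not confirm it. The bystanders looked unmoved in the last scene picture.

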